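# Load the case-blank carousel and clear the turning plate

### The arm

A 6-joint arm with a two-finger parallel gripper is mounted at the origin on the work surface. World frame = base frame: x ahead of the robot, y to its left, z up, the work surface at z = 0. Lengths are in m, angles in rad, forces in N, time in s.
With the tool pointing down it reaches from about 0.4 to 0.825 m from the base axis. Payload 7 kg.
Tool frame: the origin (TCP) lies between the finger pads; the fingertips stand 14 mm ahead of it and the grasp point (between the pads) lies 5 mm behind it; z points along the fingers, y is the line along which they close (so a half turn about z gives the same grasp; the last joint's range is limited). The gripper opens to 88 mm and grips with 3 to 60 N. Pads are 19 mm wide; open, the fingers measure 130 mm over their backs; the gripper's body (78 mm by 193 mm) begins 47 mm behind the grasp point.
Start: joints at [-0.871, 0.359, 0.012, 0, -1.224, -0.288], TCP at [0.27, -0.619, 0.241] pointing down, gripper open.
Joint ranges: [-3.07, 3.07], [-1.43, 2.12], [-1.02, 1.25], [-3.03, 1.67], [-3.05, -0], [-3.03, 3.03]. Speed limits (rad/s): [2.39, 2.39, 3.01, 3.14, 3.14, 3.14].

### API

Orientations are given as a rotation vector (axis times angle).
In Python, from rig import env gives the robot as it stands. The module is installed in compiled form; this text tells all that it offers.
- The arm moves only by the tool drive_tool, never from a script. Its argument "series" is a list that holds one entry, the list of rows, each a list of 4 numbers: the shift along the tool's x, y, z in m, then the turn about the tool's z in degrees. A call has 1 to 10 rows; each row shifts and turns the commanded pose from where the row before left it, along the tool's axes as they then stand; what a row does not reach is not made up. A row lasts 1/10 s, in which the tool goes at most 50 mm and 8.59 degrees, less where a joint would pass 70% of its speed; a pose out of reach is approached as far as the arm can. A call is refused whole if a number of a shift passes 0.05 or a number of a turn 8.59, either way. A call with a gripper value outside its range is refused whole. "fingers" is the finger opening in m, from 0 to 0.0876, set as the call begins (left out, the last holds). The fingers move at their own pace and stop on an object; the grip force is fixed at half the most. Time passes only in rows, so rows that do not move let the fingers close. It gives the time, the measured TCP pose, the force, the opening and the grip force at its end, in the units of the state.
- env.read_state(): the state, without advancing time (a new reading comes with each control period).
- env.camera(name): name is "side" or "top" or "wrist"; returns a dict with "color" (384x512x3 uint8, red, green, blue), "fx", "fy", "cx", "cy" (pixels), "origin" and "rotation" of the camera in the world. Camera axes: x right, y down, z forward; pixel columns grow to the right and rows downward; lengths in m; the calibration is good to about 2 mm. A picture is of the moment at which its call begins. There is no depth.
- env.finish_job(): hands the job in; it is judged then, once.
The state is a dict: "clock": time; "joints": joint angles; "joint_vel": joint speeds; "effort": joint torques, N m; "ee_pos": TCP position; "ee_rot": TCP orientation; "contact_force": force on the tool from outside, world axes, zero at the start; "ft_torque": the same for the moment, N m; "width": opening from 0.0 (shut) to 1.0 (fully open); "finger_force": force on a finger pad.
Only numpy, scipy, OpenCV 4.12 (cv2) and the standard library are available. Lean on these libraries where they do the work, as an engineer would, in place of code of your own. Each camera call takes 0.05 s, during which the arm holds its last target. There are 200 camera calls.

### The job

Load the freshly turned watch-case blanks that stand on the steel plate into the carousel, each into the nest of its own size: they can only be let in at the gap in the keeper rail, so turn the carousel by its hub bar until the right nest is at the gap before each one. Only when all are loaded, sweep every brass off-cut from the plate into the catch trough with the scraper block (they are sharp: do not touch them with the fingers), and then stand the scraper back upright in the middle of its pad. Leave the other things on the bench where they are.

Things in the scene. Friction and masses are not known exactly. Their poses are not given: they have to be found in the camera images.
- carousel (a joint): angle of the carousel's disc, counter-clockwise positive from above; it turns without end either way against about 0.06 N m and stays where left. The aluminium disc is 248 mm across, top 34 mm above the bench, with four nests. It turns on a fixed round grey foot 280 mm across, 20 mm tall, with three thin rail posts 131 mm from the axis
- hub (a point): point on the carousel's turning axis inside its hub bar, 88 mm above the bench. The bar, fixed to the disc, is black, 60 mm long, 14 mm wide, 68 to 108 mm above the bench; its length lies along the line from nest54 to nest64. Gripped across its width and turned about the axis it turns the disc. Under it a boss 34 mm across
- gap (a point): loading point, fixed to the foot: middle of the gap in the keeper rail, 82 mm from the axis, 34 mm above the bench. The rail is a steel arc 7 mm wide, 80 to 88 mm above the bench, right above the circle of nests, open only within 55 degrees either side of this point (white mark on the foot's rim). Loaded blanks (tops at 74 mm) pass under it
- nest64 (a point): centre of the floor of the round nest for the 64 mm blank, on the disc 82 mm from its axis, 34 mm above the bench, opposite nest54: a black rim 8 mm tall and 5 mm thick, 72 mm across inside. It turns with the disc
- nest34 (a point): centre of the floor of the round nest for the 34 mm blank, on the disc 82 mm from its axis, 34 mm above the bench, a quarter turn counter-clockwise from nest64, seen from above: a black rim 8 mm tall and 5 mm thick, 42 mm across inside. It turns with the disc
- nest54 (a point): centre of the floor of the round nest for the 54 mm blank, on the disc 82 mm from its axis, 34 mm above the bench, opposite nest64: a black rim 8 mm tall and 5 mm thick, 62 mm across inside. It turns with the disc
- nest44 (a point): centre of the floor of the round nest for the 44 mm blank, on the disc 82 mm from its axis, 34 mm above the bench, a quarter turn clockwise from nest64, seen from above: a black rim 8 mm tall and 5 mm thick, 52 mm across inside. It turns with the disc
- blank34: smallest watch-case blank, solid brass, 40 mm tall: a round flange 34 mm across and 14 mm thick with a chucking spigot 18 mm across and 26 mm tall standing on its middle. Origin: centre of its underside, z up. Three or four of the four blanks are present
- blank44: second smallest watch-case blank, solid brass, 40 mm tall: a round flange 44 mm across and 14 mm thick with a chucking spigot 18 mm across and 26 mm tall standing on its middle. Origin: centre of its underside, z up. Three or four of the four blanks are present
- blank54: second largest watch-case blank, solid brass, 40 mm tall: a round flange 54 mm across and 14 mm thick with a chucking spigot 18 mm across and 26 mm tall standing on its middle. Origin: centre of its underside, z up. Three or four of the four blanks are present
- blank64: largest watch-case blank, solid brass, 40 mm tall: a round flange 64 mm across and 14 mm thick with a chucking spigot 18 mm across and 26 mm tall standing on its middle. Origin: centre of its underside, z up. Three or four of the four blanks are present
- plate: dark steel plate, fixed, 240 mm along its x and 270 mm along its y (from -150 to +120 mm), top 30 mm above the bench; its origin is on the bench, its z up. A lip 10 mm wide and 10 mm tall runs along both its -x and +x edges, leaving 220 mm between; the -y edge is bare; off the +y edge lies the catch trough
- trough (a point): centre of the floor of the aluminium catch trough along the plate's +y edge, axes as the plate's: inside 232 mm along x, from 38 mm before to 38 mm beyond this point along y, floor 4 mm above the bench, so 26 mm below the plate's top; outer wall top 34 mm above the bench, end walls 26 mm
- chip1: a loose brass off-cut, 12 x 11 and 8 mm tall, on the plate; origin at the centre of its underside. Three to five of the five are present
- chip2: a loose brass off-cut, 14 x 11 and 8 mm tall, on the plate; origin at the centre of its underside. Three to five of the five are present
- chip3: a loose brass off-cut, 12 x 11 and 8 mm tall, on the plate; origin at the centre of its underside. Three to five of the five are present
- chip4: a loose brass off-cut, round, 14 across and 8 mm tall, on the plate; origin at the centre of its underside. Three to five of the five are present
- chip5: a loose brass off-cut, 12 x 11 and 8 mm tall, on the plate; origin at the centre of its underside. Three to five of the five are present
- scraper: scraper block: grey plastic blade block 115 mm along its x, 24 mm thick along its y, 28 mm tall, with a wooden grip rib on top, 60 mm along x, 16 mm thick, 42 mm tall (28 to 68 mm above its underside). Origin: centre of its underside, z up; about 160 g. It stands on its pad at the start
- pad_top (a point): centre of the top of the scraper's cork pad, fixed, 150 mm along its x and 60 mm along its y, top 4 mm above the bench
- loupe: bystander: eye loupe, a black cylinder 32 mm across, 34 mm tall
- oil_cup: bystander: white oil cup, 44 mm across, 22 mm tall
- pin_vise: bystander: steel pin vise lying down, 90 mm long
- tin: bystander: round parts tin, 56 mm across, 20 mm tall
Things that resemble listed ones, but are neither listed nor needed, are in the scene too. Leave any turquoise look-alike of the blank44 alone. Leave any blue look-alike of the blank54 alone.

How it is judged:
By the outcome, as a careful person would: the job done as asked, in the order asked, and still so for the second after the job is handed in, with the robot touching nothing.
Of blank34, blank44, blank54, blank64 only 3 to 4 are there at a start; the rules pass over those that are not, and their reading is None.
Of chip1, chip2, chip3, chip4, chip5 only 3 to 5 are there at a start; the rules pass over those that are not, and their reading is None.
At some moment in a run one of blank44, blank54, blank64, chip1, chip2, chip3, chip4, chip5 may be knocked a few centimetres aside while the robot is not near it.
It also fails if it takes over 210 s, if anything falls off the work surface, if the arm or the gripper's body presses on something with over 40 N, if the wrist force passes 120 N, or if a joint passes its speed limit or range.

## Working session

There is one attempt and no reset: what is moved stays moved. The work goes in short steps, Python scripts to look and compute and a tool call to move; the robot and the scene stay as the last step left them, time stands still between calls to the robot, and variables do not carry over. Pictures are saved under pics/ and viewed, at most 14 in all, crops included, and the job is handed in when it is done.

Besides the shell and the picture viewer there is one more tool, called after "Request:" by a JSON object that holds its "name" and its "arguments", one argument or row to a line. drive_tool: Moves the arm, as the interface text tells. Its arguments: {"type":"object","properties":{"series":{"type":"array"},"fingers":{"type":"number"}},"required":["series"]}

```bash
mkdir -p pics
cat > h.py <<'E'
import numpy as np, cv2, json
from scipy.spatial.transform import Rotation as R
from rig import env
def snap(name,fn):
    c=env.camera(name); cv2.imwrite(f'pics/{fn}.png',c['color'][:,:,::-1]); 
    np.save(f'pics/{fn}.npy',c,allow_pickle=True); return c
def load(fn): return np.load(f'pics/{fn}.npy',allow_pickle=True).item()
def ray(c,u,v,z):
    d=np.array(c['rotation'])@np.array([(u-c['cx'])/c['fx'],(v-c['cy'])/c['fy'],1.0]); o=np.array(c['origin'])
    return o+d*(z-o[2])/d[2]
def proj(c,p):
    q=np.array(c['rotation']).T@(np.array(p)-np.array(c['origin'])); return np.array([c['fx']*q[0]/q[2]+c['cx'],c['fy']*q[1]/q[2]+c['cy']])
E
python3 - <<'E'
from h import *
s=env.read_state(); print(s)
for n in('top','side'):
    c=snap(n,n+'0'); print(n,c['origin'],np.round(c['rotation'],3).tolist(),c['fx'],c['cx'],c['cy'])
i=cv2.imread('pics/top0.png'); cv2.imwrite('pics/top0b.png',cv2.resize(i,(800,600),interpolation=cv2.INTER_CUBIC))
print(R.from_rotvec(s['ee_rot']).as_matrix().round(3))
E
```

```text
{'clock': 0.0, 'joints': array([-8.70903047e-01,  3.59404288e-01,  1.10826069e-02, -3.89879379e-04,
       -1.22409275e+00, -2.88068288e-01]), 'joint_vel': array([ 0.00102239, -0.00026988,  0.00082068,  0.00173868, -0.00189089,
       -0.00077213]), 'effort': array([-1.62929398e-03, -5.82717812e+01,  2.93046552e+01,  6.99687481e+00,
        6.84214581e-03, -1.89465595e-04]), 'ee_pos': array([ 0.26997917, -0.61815592,  0.23961459]), 'ee_rot': array([ 6.42036282e-01, -3.07483254e+00, -2.51051583e-03]), 'contact_force': array([-0.59046601,  0.89195435,  0.33139485]), 'ft_torque': array([-0.00228708,  0.0066941 ,  0.00879057]), 'finger_force': 0.0, 'width': 0.9998877596722576}
top [ 0.45649887 -0.00269919  1.2601818 ] [-2.159, 2.127, -0.109] 413.2484693402175 260.63282918005575 196.0852826441794
side [-0.05062474  0.86039602  0.7121549 ] [-0.813, 2.338, -1.343] 495.5803330594365 264.5163647686674 188.0841000145831
[[-0.916 -0.4   -0.001]
 [-0.4    0.916  0.001]
 [ 0.     0.002 -1.   ]]
```

```bash
sed -i "s/np.array(c\['rotation'\])/R.from_rotvec(c['rotation']).as_matrix()/g" h.py; cat h.py | tail -6
```

```text
def load(fn): return np.load(f'pics/{fn}.npy',allow_pickle=True).item()
def ray(c,u,v,z):
    d=R.from_rotvec(c['rotation']).as_matrix()@np.array([(u-c['cx'])/c['fx'],(v-c['cy'])/c['fy'],1.0]); o=np.array(c['origin'])
    return o+d*(z-o[2])/d[2]
def proj(c,p):
    q=R.from_rotvec(c['rotation']).as_matrix().T@(np.array(p)-np.array(c['origin'])); return np.array([c['fx']*q[0]/q[2]+c['cx'],c['fy']*q[1]/q[2]+c['cy']])
```

View pics/top0b.png

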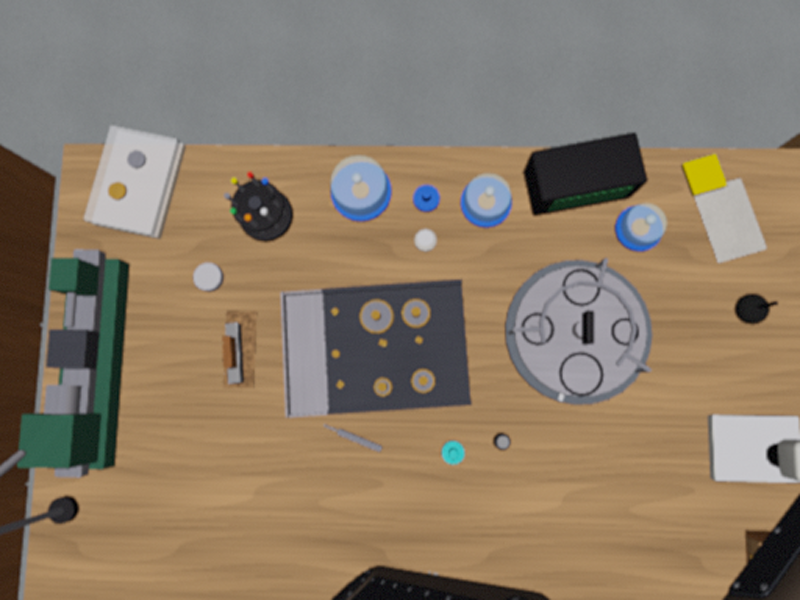

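View pics/side0.png

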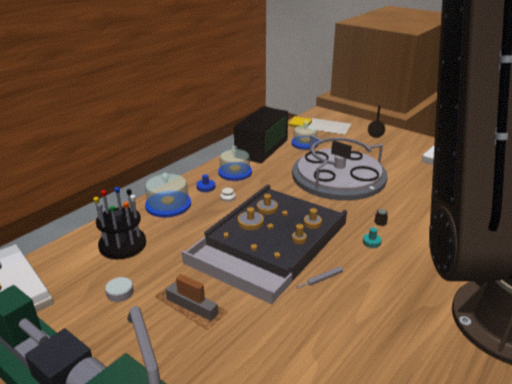

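Run:
```python
from h import *
c=load('top0'); im=c['color']; hsv=cv2.cvtColor(im,cv2.COLOR_RGB2HSV)
def comps(m,roi,amin=4):
    x0,y0,x1,y1=roi; k=np.zeros_like(m,np.uint8); k[y0:y1,x0:x1]=m[y0:y1,x0:x1]
    n,l,s,ce=cv2.connectedComponentsWithStats(k)
    return [(s[i,4],s[i,2:4].tolist(),ce[i],l==i) for i in range(1,n) if s[i,4]>=amin]
H,S,V=[hsv[...,i].astype(int) for i in range(3)]
print('brass'); 
for a,wh,ce,_ in comps((S>70)&(V>90)&(H<30),(206,184,298,260)): print(a,wh,ce.round(1),ray(c,*ce,.038)[:2].round(4),ray(c,*ce,.07)[:2].round(4))
print('dark plate'); 
for a,wh,ce,m in comps((V<85),(190,175,305,268),500):
    r=cv2.minAreaRect(np.argwhere(m)[:,::-1].astype(np.float32)); b=cv2.boxPoints(r); print(a,r,[ray(c,*p,.03)[:2].round(4).tolist() for p in b])
print('hub')
for a,wh,ce,m in comps((V<50),(360,190,392,230),30):
    r=cv2.minAreaRect(np.argwhere(m)[:,::-1].astype(np.float32));b=cv2.boxPoints(r); print(a,r,ray(c,*ce,.105)[:2],[ray(c,*p,.105)[:2].round(4).tolist() for p in b])
print('mark')
for a,wh,ce,m in comps((V>215)&(S<40),(320,230,420,262),2): print(a,wh,ce,ray(c,*ce,.02)[:2])
print('V at mark',V[250:259,352:366])
print('rib')
for a,wh,ce,m in comps((S>120)&(V>60),(138,205,158,242),30):
    r=cv2.minAreaRect(np.argwhere(m)[:,::-1].astype(np.float32)); print(a,r,ray(c,*ce,.05)[:2])
big=lambda x0,y0,x1,y1,f:cv2.resize(im[y0:y1,x0:x1,::-1],None,fx=f,fy=f,interpolation=cv2.INTER_CUBIC)
a=big(135,170,425,265,2.75); cv2.imwrite('pics/crop0.png',a); print(a.shape)
```

```text
brass
5 [5, 1] [208. 184.] [0.6478 0.1893] [0.6428 0.1843]
38 [2, 25] [296.7 193.9] [ 0.6212 -0.0767] [ 0.6169 -0.0747]
135 [22, 23] [240.6 202.2] [0.5941 0.0901] [0.5905 0.0877]
113 [20, 19] [265.9 200.1] [0.6015 0.0147] [0.5977 0.0143]
22 [5, 6] [214.  198.9] [0.6031 0.1698] [0.5992 0.1653]
32 [6, 7] [265.7 199.2] [0.6042 0.0152] [0.6003 0.0148]
30 [7, 6] [240.  201.3] [0.5967 0.0918] [0.593  0.0893]
24 [6, 5] [267.7 217. ] [0.5511 0.0085] [0.5487 0.0082]
27 [6, 5] [244.6 219.1] [0.544 0.077] [0.5417 0.0749]
27 [6, 6] [214.5 225.9] [0.5224 0.1659] [0.5207 0.1615]
89 [16, 16] [270.5 243.5] [ 0.4733 -0.0009] [ 0.4728 -0.0009]
108 [13, 13] [244.4 247.1] [0.4615 0.0758] [0.4613 0.0738]
29 [6, 6] [270.4 243.3] [ 0.4739 -0.0005] [ 0.4735 -0.0006]
26 [6, 6] [217.3 245.7] [0.4644 0.1556] [0.4642 0.1515]
dark plate
5772 ((253.00006103515625, 221.5), (79.22412872314453, 89.33501434326172), 86.18592071533203) [[0.6461, 0.1971], [0.6676, -0.0717], [0.4323, -0.0886], [0.4105, 0.1736]]
hub
110 ((375.5, 209.5), (19.0, 5.0), 90.0) [ 0.57227542 -0.29210758] [[0.5979, -0.2858], [0.5981, -0.2997], [0.5449, -0.2986], [0.5447, -0.2848]]
mark
V at mark [[117 118 121 126 138 146 154 163 167 165 153 134 101  84]
 [121 118 118 118 118 124 154 165 161 159 164 165 143 109]
 [122 121 120 119 113 134 177 187 170 146 148 151 146 129]
 [117 118 119 118 117 147 194 203 183 143 122 119 120 118]
 [108 108 115 115 125 163 198 203 178 137 117 115 115 119]
 [146 137 121 110 125 164 194 197 164 126 118 120 118 119]
 [171 167 153 143 131 137 166 171 143 119 116 119 120 121]
 [173 173 170 168 158 148 150 149 134 125 113 111 114 116]
 [170 169 171 171 169 167 166 164 159 153 147 144 139 130]]
rib
92 ((155.0, 223.0), (36.0, 4.0), 90.0) [0.53381685 0.33748957]
137 ((145.5, 225.5), (21.0, 7.0), 90.0) [0.52074111 0.36985409]
(261, 798, 3)
```

View pics/crop0.png

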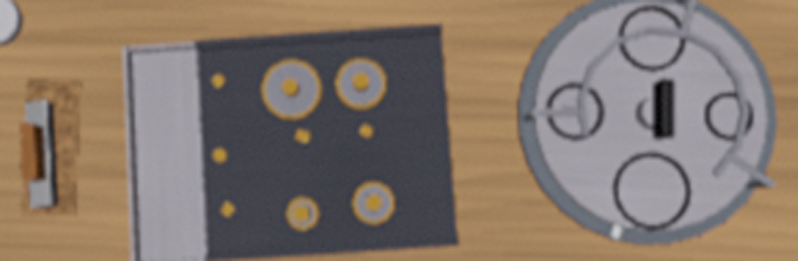

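Request:
{"name": "drive_tool", "arguments": {
  "series": [
    [[-0.038,0.019,-0.012,0],[-0.038,0.019,-0.012,0],[-0.038,0.019,-0.012,0],[-0.038,0.019,-0.012,0],[-0.038,0.019,-0.012,0],[-0.038,0.019,-0.012,0],[-0.038,0.019,-0.012,0],[-0.038,0.019,-0.012,0],[-0.038,0.019,-0.012,0],[-0.038,0.019,-0.012,0]]
  ]
}}

```text
clock: 1.1
ee_pos: [0.543, -0.2907, 0.3609]
ee_rot: [0.642, -3.075, -0.0]
contact_force: [0.9, -0.8, -0.2]
width: 1.0
finger_force: 0.0
```

```bash
cat >> h.py <<'E'
def pose():
    s=env.read_state(); M=R.from_rotvec(s['ee_rot']).as_matrix(); return s,M,np.degrees(np.arctan2(-M[0,1],M[1,1]))
def go(x,y,z):
    s,M,th=pose(); d=M.T@(np.array([x,y,z])-s['ee_pos']); print('at',s['ee_pos'].round(4),'th',th.round(2),'tool delta',d.round(4)); return d
E
python3 - <<'E'
from h import *
s,M,th=pose(); print(s['ee_pos'],th,s['joints'].round(2))
c=snap('wrist','w1'); print(c['origin'],R.from_rotvec(c['rotation']).as_matrix().round(3).tolist(),c['fx'],c['cx'])
print(proj(c,[.57,-.292,.034]))
E
```

```text
[ 0.54303537 -0.29067303  0.3608732 ] 23.59947921542175 [-0.17  0.21  0.08 -0.   -1.44 -0.98]
[ 0.48151184 -0.31757234  0.50491005] [[-0.4, 0.887, 0.232], [0.917, 0.386, 0.102], [0.001, 0.254, -0.967]] 329.0274336468787 252.8023528807084
[244.24515212 172.69357095]
```

View pics/w1.png

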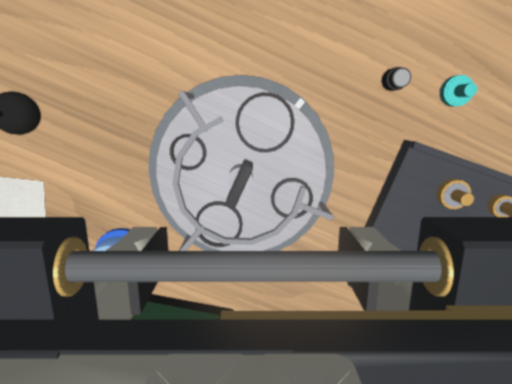

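```bash
cat > car.py <<'E'
from h import *
import sys
def carousel(c,A=None,zr=.042):
    im=c['color']; g=cv2.cvtColor(im,cv2.COLOR_RGB2GRAY); hsv=cv2.cvtColor(im,cv2.COLOR_RGB2HSV)
    cs,_=cv2.findContours((g<95).astype(np.uint8),cv2.RETR_CCOMP,cv2.CHAIN_APPROX_NONE)
    out=[]
    for k in cs:
        if len(k)<40: continue
        e=cv2.fitEllipse(k); p=ray(c,*e[0],zr)
        # metric diameter
        q=np.array([ray(c,*(np.array(v[0],float)),zr)[:2] for v in k]); r=np.linalg.norm(q-p[:2],axis=1)
        if r.std()<.004 and r.mean()<.06: out.append((p[:2],2*r.mean(),r.std()))
    return out
if __name__=='__main__':
    c=load('w1'); im=c['color'];hsv=cv2.cvtColor(im,cv2.COLOR_RGB2HSV)
    for p,d,s in carousel(c): print(p.round(4),round(d,4),round(s,4))
    m=((hsv[...,2]>200)&(hsv[...,1]<60)).astype(np.uint8); m[:85]=0;m[125:]=0;m[:,:270]=0;m[:,330:]=0
    v,u=np.nonzero(m); print('mark',len(u),u.mean(),v.mean(),ray(c,u.mean(),v.mean(),.02))
    m=((hsv[...,2]<55)).astype(np.uint8);n,l,s,ce=cv2.connectedComponentsWithStats(m)
    for i in range(1,n):
        if abs(ce[i]-[240,182]).max()<25: 
            r=cv2.minAreaRect(np.argwhere(l==i)[:,::-1].astype(np.float32)); print(s[i],r,[ray(c,*b,.108)[:2].round(4).tolist() for b in cv2.boxPoints(r)])
    n,l,s,ce=cv2.connectedComponentsWithStats(((hsv[...,2]>75)&(hsv[...,1]<70)).astype(np.uint8))
E
python3 car.py
```

```text
[ 0.5751 -0.2149] 0.0557 0.0008
[0.4748 0.0039] 0.0492 0.0017
[ 0.5721 -0.3769] 0.0457 0.0008
[ 0.5722 -0.3799] 0.0415 0.0011
[ 0.4917 -0.2948] 0.0769 0.0007
[ 0.4923 -0.2949] 0.075 0.0007
[ 0.6159 -0.6083] 0.0571 0.0022
mark 240 287.3375 114.9 [ 0.47055201 -0.26777945  0.02      ]
```

Run:
```python
from h import *
A=np.array([.574,-.296])
for n,u,v in(('w1',299.5,103.5),('top0',358.7,253.5)):
    p=ray(load(n),u,v,.02)[:2]; d=p-A; print(p,np.linalg.norm(d),np.degrees(np.arctan2(d[1],d[0])))
# precise blob in w1
im=load('w1')['color'].astype(int); g=im.min(2)[95:113,290:309]
w=np.clip(g-185,0,None); v,u=np.mgrid[95:113,290:309]; u0=(w*u).sum()/w.sum();v0=(w*v).sum()/w.sum(); print(u0,v0)
p=ray(load('w1'),u0,v0,.02)[:2]; d=p-A; print(p,np.linalg.norm(d),np.degrees(np.arctan2(d[1],d[0])))
```

```text
[ 0.44936854 -0.25861798] 0.13011693876071737 163.3038833952031
[ 0.44840986 -0.26178489] 0.130167417927124 164.76048520589333
298.6659565402642 103.94375798892203
[ 0.45039143 -0.25944165] 0.12890147630473117 163.52394330027963
```

Request:
{"name": "drive_tool", "arguments": {
  "series": [
    [[0,0,0,8.2],[0,0,0,8.2],[0,0,0,8.2],[-0.016,-0.0024,0,0],[-0.015,-0.0024,0.03,0],[0,0,0.04,0],[0,0,0.045,0],[0,0,0.045,0],[0,0,0.035,0],[0,0,0,0]]
  ],
  "fingers": 0.04
}}

```text
clock: 2.15
ee_pos: [0.5698, -0.2966, 0.1597]
ee_rot: [-0.029, -3.132, -0.005]
contact_force: [-0.4, 0.4, 0.4]
width: 0.454
finger_force: 0.0
```

Run:
```python
from h import *
go(.574,-.296,.087)
c=snap('wrist','w2')
print(proj(c,[.574,-.296,.108]))
```

```text
at [ 0.5698 -0.2966  0.1597] th -1.06 tool delta [-0.0049  0.0004  0.0726]
[252.76402096 225.76786098]
```

View pics/w2.png

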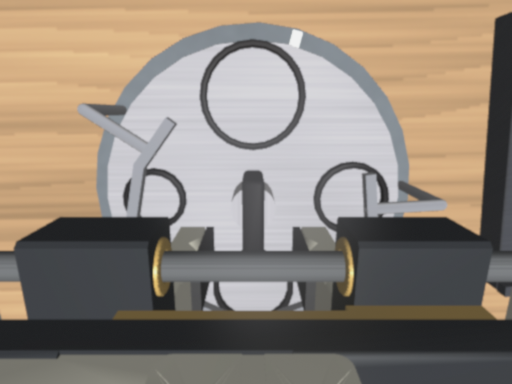

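Request:
{"name": "drive_tool", "arguments": {
  "series": [
    [[-0.002,0,0.03,0],[-0.002,0,0.03,0],[0,0,0.012,0],[0,0,0,0]]
  ]
}}

```text
clock: 2.6
ee_pos: [0.5772, -0.2978, 0.0937]
ee_rot: [-0.027, -3.14, -0.0]
contact_force: [0.6, -0.9, 0.6]
width: 0.455
finger_force: 0.0
```

Request:
{"name": "drive_tool", "arguments": {
  "series": [
    [[0,0,0,0],[0,0,0,0],[0,0,0,0],[0,0,0,0]]
  ],
  "fingers": 0.0
}}

```text
clock: 3.0
ee_pos: [0.5778, -0.2967, 0.0948]
ee_rot: [0.028, 3.14, 0.002]
contact_force: [-0.2, 18.8, 7.8]
width: 0.156
finger_force: 29.4
```

Request:
{"name": "drive_tool", "arguments": {
  "series": [
    [[0,0,0,5],[0,0,0,5],[0,0,0,5],[0,0,0,0],[0,0,0,0]]
  ]
}}

```text
clock: 3.5
ee_pos: [0.5777, -0.2975, 0.0948]
ee_rot: [0.435, 3.11, 0.0]
contact_force: [-1.0, 2.6, 5.6]
width: 0.156
finger_force: 30.0
```

Request:
{"name": "drive_tool", "arguments": {
  "series": [
    [[0,0,0,0],[0,0,0,0],[0,0,0,0]]
  ],
  "fingers": 0.04
}}

```text
clock: 3.8
ee_pos: [0.5772, -0.2978, 0.0935]
ee_rot: [-0.437, -3.111, 0.0]
contact_force: [-0.5, -0.2, -0.2]
width: 0.372
finger_force: 0.0
```

Request:
{"name": "drive_tool", "arguments": {
  "series": [
    [[0,0,-0.03,0],[0,0,-0.045,0],[0,0,-0.045,0],[0,0,-0.045,0],[0,0,-0.045,0],[0,0,-0.045,0],[0,0,0,0]]
  ]
}}

```text
clock: 4.5
ee_pos: [0.5791, -0.2992, 0.3564]
ee_rot: [0.435, 3.1, -0.005]
contact_force: [0.5, -0.8, 0.2]
width: 0.455
finger_force: 0.0
```

```bash
cat >> car.py <<'E'
def nests(fn):
    c=snap('wrist',fn); A=np.array([.574,-.296]); best={}
    for p,d,s in carousel(c):
        v=p-A; r=np.hypot(*v)
        if abs(r-.082)<.006: print(round(d,4),p.round(4),'r',r.round(4),'ang',(np.degrees(np.arctan2(v[1],v[0]))%360).round(1))
def brass(name,fn,zt=.07):
    c=snap(name,fn); hsv=cv2.cvtColor(c['color'],cv2.COLOR_RGB2HSV)
    return c,cv2.inRange(hsv,(10,85,80),(32,255,255))
E
python3 - <<'E'
from car import *
pose_=pose(); print(pose_[0]['ee_pos'],pose_[2])
nests('w3')
E
```

```text
[ 0.57908286 -0.29916493  0.35639932] -15.978070426442105
0.0395 [ 0.5507 -0.377 ] r 0.0843 ang 253.9
0.0661 [ 0.5944 -0.2226] r 0.0762 ang 74.4
0.045 [ 0.5519 -0.3727] r 0.0798 ang 253.9
0.0752 [ 0.4954 -0.2728] r 0.0819 ang 163.5
```

Request:
{"name": "drive_tool", "arguments": {
  "series": [
    [[0.0094,0.0377,0.0096,0],[0.0094,0.0377,0.0096,0],[0.0094,0.0377,0.0096,0],[0.0094,0.0377,0.0096,0],[0.0094,0.0377,0.0096,0],[0.0094,0.0377,0.0096,0],[0.0094,0.0377,0.0096,0],[0.0094,0.0377,0.0096,0],[0.0094,0.0377,0.0096,0],[0.0094,0.0377,0.0096,0]]
  ]
}}

```text
clock: 5.55
ee_pos: [0.5901, 0.0919, 0.2511]
ee_rot: [-0.437, -3.11, 0.001]
contact_force: [0.9, -0.0, 0.8]
width: 0.459
finger_force: 0.0
```

Run:
```python
from car import *
go(.593,.0893,.06)
c,m=brass('wrist','w4')
print(proj(c,[.593,.089,.07]))
vis=c['color'][:,:,::-1].copy()
n,l,s,ce=cv2.connectedComponentsWithStats(m)
for i in range(1,n):
    if 30<s[i,4]<5000: print(s[i].tolist(),ce[i].round(1),ray(c,*ce[i],.07)[:2].round(4),ray(c,*ce[i],.038)[:2].round(4)); cv2.circle(vis,tuple(int(q) for q in ce[i]),2,(0,0,255),-1)
cv2.imwrite('pics/w4v.png',vis)
```

```text
at [0.5901 0.0919 0.2511] th -15.99 tool delta [-0.0037 -0.0016  0.1911]
[250.1595298 180.7230126]
[483, 0, 29, 63, 1473] [499.4  28.9] [0.5205 0.3444] [0.52   0.3673]
[274, 28, 14, 16, 160] [280.5  35.5] [0.4712 0.1529] [0.4658 0.1571]
[185, 37, 35, 37, 735] [201.1  54. ] [0.4661 0.0787] [0.4602 0.0756]
[114, 67, 46, 45, 913] [135.3  89.1] [0.4782 0.0095] [ 0.4735 -0.0005]
[297, 84, 15, 14, 165] [304.1  90.6] [0.5235 0.1621] [0.5232 0.1672]
[422, 122, 90, 35, 1136] [459.5 138.3] [0.6088 0.2977] [0.617  0.3161]
[222, 130, 14, 11, 148] [228.6 135. ] [0.5433 0.0815] [0.5451 0.0786]
[224, 147, 59, 59, 554] [253. 173.] [0.5862 0.0939] [0.5922 0.0923]
[165, 153, 13, 12, 130] [170.9 158.4] [0.5495 0.0197] [0.5518 0.0107]
[319, 157, 14, 14, 122] [325.2 163.7] [0.5969 0.1658] [0.604  0.1711]
[245, 171, 17, 19, 253] [252.9 180.3] [0.5933 0.0918] [0.6    0.0899]
[166, 176, 49, 49, 490] [192.2 196.9] [0.5929 0.0273] [0.5995 0.019 ]
[178, 196, 19, 20, 282] [187.  205.5] [0.6001 0.0191] [0.6074 0.0101]
[152, 237, 19, 60, 594] [159.6 266.6] [ 0.6574 -0.0318] [ 0.6703 -0.0458]
[336, 237, 18, 60, 592] [346.1 266.6] [0.7132 0.1625] [0.7316 0.1675]
```

View pics/w4v.png

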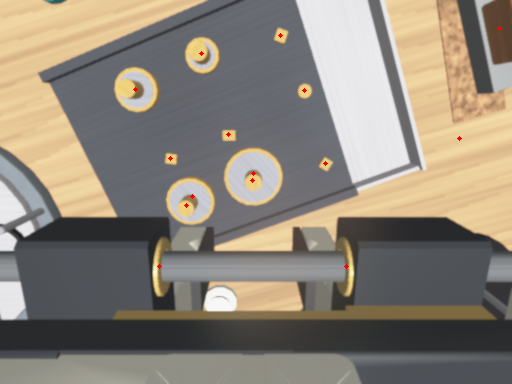

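Request:
{"name": "drive_tool", "arguments": {
  "series": [
    [[-0.0032,0,0.04,0],[0,0,0.04,0],[0,0,0.04,0],[0,0,0.03,0],[0,0,0.02,0],[0,0,0,0],[0,0,0,0],[0,0,0,0]]
  ]
}}

```text
clock: 6.4
ee_pos: [0.5947, 0.0899, 0.0838]
ee_rot: [0.437, 3.109, 0.001]
contact_force: [-0.7, 0.2, 0.5]
width: 0.455
finger_force: 0.0
```

Run:
```python
from car import *
go(.593,.0905,.06)
```

```text
at [0.5947 0.0899 0.0838] th -15.99 tool delta [0.0018 0.0001 0.0238]
```

Request:
{"name": "drive_tool", "arguments": {
  "series": [
    [[0.0015,0,0.0235,0],[0,0,0,0],[0,0,0,0]]
  ]
}}

```text
clock: 6.7
ee_pos: [0.5927, 0.0902, 0.0601]
ee_rot: [0.437, 3.111, 0.0]
contact_force: [-0.2, -0.3, 0.2]
width: 0.455
finger_force: 0.0
```

Request:
{"name": "drive_tool", "arguments": {
  "series": [
    [[0,0,0,0],[0,0,0,0],[0,0,0,0],[0,0,0,0]]
  ],
  "fingers": 0.0
}}

```text
clock: 7.1
ee_pos: [0.5927, 0.0903, 0.0595]
ee_rot: [0.437, 3.11, 0.001]
contact_force: [-0.5, 1.1, 2.8]
width: 0.196
finger_force: 30.0
```

Request:
{"name": "drive_tool", "arguments": {
  "series": [
    [[0,0,-0.02,0],[0,0,-0.04,0],[0,0,-0.04,0],[0,0,0,0],[0,0,0,0]]
  ]
}}

```text
clock: 7.6
ee_pos: [0.5922, 0.0902, 0.1594]
ee_rot: [0.438, 3.11, 0.002]
contact_force: [-0.4, -0.2, -5.1]
width: 0.196
finger_force: 30.0
```

Request:
{"name": "drive_tool", "arguments": {
  "series": [
    [[-0.0007,-0.0375,0,0],[-0.0007,-0.0375,0,0],[-0.0007,-0.0375,0,0],[-0.0007,-0.0375,0,0],[-0.0007,-0.0375,0,0],[-0.0007,-0.0375,0,0],[-0.0007,-0.0375,0,0],[-0.0007,-0.0375,0,0],[-0.0007,-0.0375,0,0],[-0.0007,-0.0375,0,0]]
  ]
}}

```text
clock: 8.6
ee_pos: [0.4938, -0.2732, 0.1569]
ee_rot: [-0.437, -3.107, -0.001]
contact_force: [0.5, 0.1, -4.4]
width: 0.197
finger_force: 30.0
```

Request:
{"name": "drive_tool", "arguments": {
  "series": [
    [[0,0,0.04,0],[0,0,0,0],[0,0,0,0],[0,0,0,0]]
  ]
}}

```text
clock: 9.0
ee_pos: [0.4963, -0.272, 0.1195]
ee_rot: [-0.436, -3.111, 0.001]
contact_force: [0.5, 0.2, -3.4]
width: 0.201
finger_force: 30.0
```

Run:
```python
from car import *
go(.4952,-.2728,.064)
c=snap('wrist','w5')
```

```text
at [ 0.4963 -0.272   0.1195] th -15.94 tool delta [ 0.0009 -0.0011  0.0555]
```

View pics/w5.png

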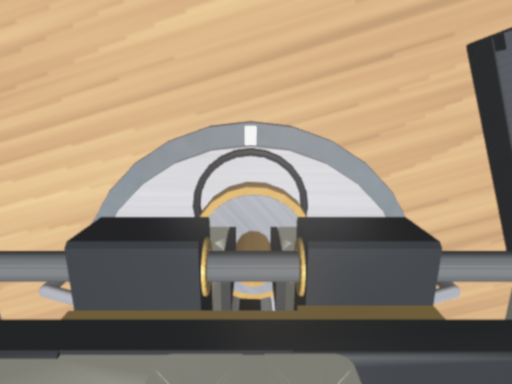

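Request:
{"name": "drive_tool", "arguments": {
  "series": [
    [[0.0009,-0.001,0.025,0],[0,0,0.02,0],[0,0,0.008,0],[0,0,0.003,0],[0,0,0,0],[0,0,0,0]]
  ]
}}

```text
clock: 9.65
ee_pos: [0.4957, -0.2731, 0.0642]
ee_rot: [0.436, 3.109, -0.0]
contact_force: [0.5, 0.3, -4.1]
width: 0.195
finger_force: 30.0
```

Request:
{"name": "drive_tool", "arguments": {
  "series": [
    [[0,0,0,0],[0,0,0,0],[0,0,0,0],[0,0,0,0]]
  ],
  "fingers": 0.036
}}

```text
clock: 10.05
ee_pos: [0.495, -0.2732, 0.0635]
ee_rot: [0.437, 3.11, -0.0]
contact_force: [0.5, -0.2, -0.4]
width: 0.407
finger_force: 0.0
```

Request:
{"name": "drive_tool", "arguments": {
  "series": [
    [[0,0,-0.02,0],[0,0,-0.04,0],[0,0,-0.02,0],[0,0,0,0],[0,0,0,0]]
  ]
}}

```text
clock: 10.55
ee_pos: [0.4948, -0.273, 0.1434]
ee_rot: [0.438, 3.11, 0.0]
contact_force: [-0.2, 0.5, -0.5]
width: 0.413
finger_force: 0.0
```

Run:
```python
from car import *
go(.574,-.296,.092)
```

```text
at [ 0.4948 -0.273   0.1434] th -16.02 tool delta [-0.0825 -0.0003  0.0515]
```

Request:
{"name": "drive_tool", "arguments": {
  "series": [
    [[-0.042,0,0,0],[-0.041,0,0,0],[0,0,0,0],[0,0,0.03,0],[0,0,0.02,0],[0,0,0,0]]
  ]
}}

```text
clock: 11.15
ee_pos: [0.5715, -0.2951, 0.0885]
ee_rot: [-0.438, -3.103, -0.002]
contact_force: [0.2, 0.2, -0.7]
width: 0.41
finger_force: 0.0
```

Request:
{"name": "drive_tool", "arguments": {
  "series": [
    [[0,0,0,0],[0,0,0,0],[0,0,0,0],[0,0,0,0]]
  ],
  "fingers": 0.0
}}

```text
clock: 11.55
ee_pos: [0.5749, -0.2967, 0.0943]
ee_rot: [0.437, 3.109, -0.002]
contact_force: [-0.3, -5.0, 0.7]
width: 0.157
finger_force: 30.0
```

Request:
{"name": "drive_tool", "arguments": {
  "series": [
    [[0,0,0,-5],[0,0,0,-8],[0,0,0,-8],[0,0,0,-8],[0,0,0,-8],[0,0,0,-8]]
  ]
}}

```text
clock: 12.15
ee_pos: [0.5748, -0.2961, 0.0943]
ee_rot: [-0.795, 3.038, -0.001]
contact_force: [-1.4, -0.0, 2.3]
width: 0.159
finger_force: 30.0
```

Small forces; carry on the other 45°.

Request:
{"name": "drive_tool", "arguments": {
  "series": [
    [[0,0,0,-8],[0,0,0,-8],[0,0,0,-8],[0,0,0,-8],[0,0,0,-8],[0,0,0,-5],[0,0,0,0],[0,0,0,0]]
  ]
}}

```text
clock: 12.95
ee_pos: [0.5743, -0.2958, 0.0943]
ee_rot: [-1.888, 2.511, -0.0]
contact_force: [-3.0, 2.2, 6.1]
width: 0.157
finger_force: 30.0
```

Request:
{"name": "drive_tool", "arguments": {
  "series": [
    [[0,0,0,0],[0,0,0,0],[0,0,0,0],[0,0,0,0]]
  ],
  "fingers": 0.04
}}

```text
clock: 13.35
ee_pos: [0.5745, -0.2959, 0.093]
ee_rot: [-1.89, 2.509, -0.0]
contact_force: [0.1, -0.2, 0.6]
width: 0.433
finger_force: 0.0
```

Request:
{"name": "drive_tool", "arguments": {
  "series": [
    [[0,0,-0.03,0],[0,0,-0.045,0],[0,0,-0.045,0],[0,0,-0.045,0],[0,0,-0.045,0],[0,0,-0.045,0],[0,0,0,0],[0,0,0,0]]
  ]
}}

```text
clock: 14.15
ee_pos: [0.5748, -0.2959, 0.3494]
ee_rot: [-1.889, 2.508, -0.003]
contact_force: [-1.0, -0.4, -0.8]
width: 0.456
finger_force: 0.0
```

Run:
```python
from car import *
nests('w6')
go(.4733,-.0005,.06)
c,m=brass('top','t6')
m[:184]=0;m[264:]=0;m[:,:206]=0;m[:,296:]=0
n,l,s,ce=cv2.connectedComponentsWithStats(m)
for i in range(1,n):
    if 8<s[i,4]<5000: print(s[i].tolist(),ce[i].round(1),ray(c,*ce[i],.07)[:2].round(4),ray(c,*ce[i],.038)[:2].round(4))
i=cv2.imread('pics/w6.png'); t=cv2.imread('pics/t6.png'); cv2.imwrite('pics/wt6.png',np.hstack([cv2.resize(i,(400,300)),cv2.resize(t[160:280,190:350],(400,300))]))
```

```text
0.0712 [ 0.5966 -0.2213] r 0.0781 ang 73.1
0.0558 [ 0.4968 -0.2744] r 0.0802 ang 164.3
0.0755 [ 0.5523 -0.3747] r 0.0816 ang 254.6
at [ 0.5743 -0.2957  0.3477] th 73.98 tool delta [-0.2557  0.1785  0.2879]
[257, 191, 19, 19, 92] [266.2 200.9] [0.5955 0.0133] [0.5992 0.0137]
[212, 197, 5, 5, 21] [214. 199.] [0.5988 0.1653] [0.6027 0.1698]
[263, 197, 6, 6, 29] [265.7 199.3] [0.5999 0.0147] [0.6037 0.0152]
[266, 215, 5, 5, 19] [267.8 217.2] [0.5482 0.0079] [0.5507 0.0081]
[242, 217, 6, 5, 24] [244.7 219. ] [0.542  0.0747] [0.5443 0.0767]
[212, 224, 6, 5, 26] [214.5 226. ] [0.5204 0.1614] [0.5221 0.1658]
[263, 236, 16, 16, 78] [270.4 243.4] [ 0.4732 -0.0006] [ 0.4736 -0.0006]
[239, 241, 12, 13, 90] [244.1 246.9] [0.4619 0.0744] [0.462  0.0765]
[268, 241, 6, 6, 27] [270.5 243.1] [ 0.474  -0.0008] [ 0.4744 -0.0007]
[215, 243, 5, 6, 22] [217.1 245.7] [0.4641 0.1521] [0.4643 0.1562]
[238, 260, 51, 4, 108] [269.  262.2] [0.4199 0.0028] [0.419 0.003]
[291, 260, 5, 4, 19] [293.1 261.6] [ 0.4229 -0.0657] [ 0.422  -0.0674]
```

View pics/wt6.png

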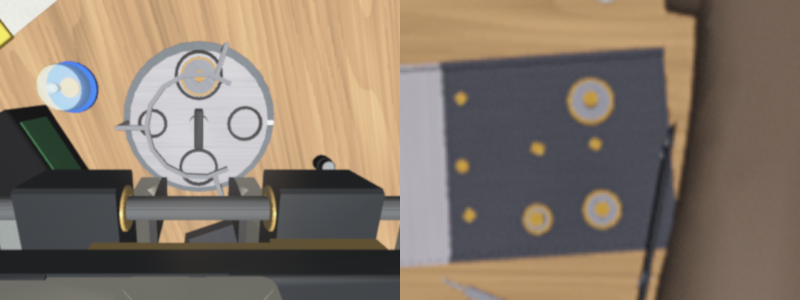

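Request:
{"name": "drive_tool", "arguments": {
  "series": [
    [[-0.0256,0.0178,0.015,0],[-0.0256,0.0178,0.015,0],[-0.0256,0.0178,0.015,0],[-0.0256,0.0178,0.02,0],[-0.0256,0.0178,0.025,0],[-0.0256,0.0178,0.025,0],[-0.0256,0.0178,0.025,0],[-0.0256,0.0178,0.025,0],[-0.0256,0.0178,0.03,0],[-0.0256,0.0178,0.03,0]]
  ]
}}

```text
clock: 15.25
ee_pos: [0.4725, -0.0001, 0.1212]
ee_rot: [1.889, -2.508, -0.001]
contact_force: [0.6, 0.2, -0.9]
width: 0.457
finger_force: 0.0
```

Request:
{"name": "drive_tool", "arguments": {
  "series": [
    [[0,0,0.02,0],[0,0,0,0],[0,0,0,0],[0,0,0,0]]
  ]
}}

```text
clock: 15.65
ee_pos: [0.4746, -0.0011, 0.1038]
ee_rot: [-1.889, 2.509, -0.001]
contact_force: [0.4, -0.4, -0.0]
width: 0.457
finger_force: 0.0
```

Run:
```python
from car import *
go(.474,-.0005,.06)
```

```text
at [ 0.4746 -0.0011  0.1038] th 73.96 tool delta [-0.0004  0.0008  0.0438]
```

Request:
{"name": "drive_tool", "arguments": {
  "series": [
    [[-0.0004,0.0007,0.03,0],[0,0,0.0138,0],[0,0,0,0],[0,0,0,0]]
  ]
}}

```text
clock: 16.05
ee_pos: [0.474, -0.0005, 0.06]
ee_rot: [-1.889, 2.509, -0.001]
contact_force: [-0.1, 0.4, 0.9]
width: 0.454
finger_force: 0.0
```

Request:
{"name": "drive_tool", "arguments": {
  "series": [
    [[0,0,0,0],[0,0,0,0],[0,0,0,0],[0,0,0,0]]
  ],
  "fingers": 0.0
}}

```text
clock: 16.45
ee_pos: [0.4736, -0.0001, 0.0597]
ee_rot: [-1.89, 2.508, -0.0]
contact_force: [-0.4, -0.5, 2.8]
width: 0.194
finger_force: 30.0
```

Request:
{"name": "drive_tool", "arguments": {
  "series": [
    [[0,0,-0.02,0],[0,0,-0.04,0],[0,0,-0.04,0],[0,0,0,0],[0,0,0,0]]
  ]
}}

```text
clock: 16.95
ee_pos: [0.4733, 0.0001, 0.1597]
ee_rot: [-1.889, 2.508, 0.0]
contact_force: [-0.6, 1.0, -3.0]
width: 0.195
finger_force: 30.0
```

Request:
{"name": "drive_tool", "arguments": {
  "series": [
    [[0.0367,-0.0138,0,0],[0.0367,-0.0138,0,0],[0.0367,-0.0138,0,0],[0.0367,-0.0138,0,0],[0.0367,-0.0138,0,0],[0.0367,-0.0138,0,0],[0.0367,-0.0138,0,0],[0,0,0.04,0],[0,0,0,0],[0,0,0,0]]
  ]
}}

```text
clock: 17.95
ee_pos: [0.4937, -0.2734, 0.1175]
ee_rot: [1.888, -2.506, -0.006]
contact_force: [0.1, -0.4, -1.2]
width: 0.199
finger_force: 30.0
```

Run:
```python
from car import *
go(.496,-.274,.064)
c=snap('wrist','w7')
```

```text
at [ 0.4937 -0.2734  0.1175] th 73.98 tool delta [-0.0001 -0.0026  0.0535]
```

View pics/w7.png

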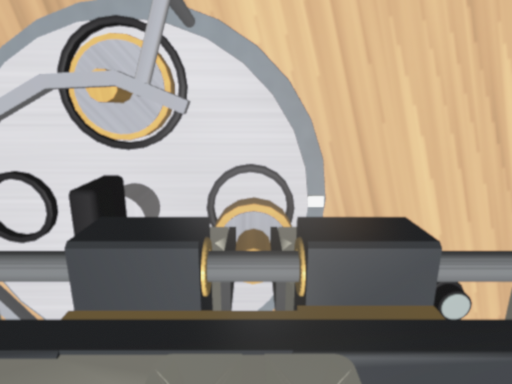

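Request:
{"name": "drive_tool", "arguments": {
  "series": [
    [[0,-0.002,0.025,0],[0,0,0.018,0],[0,0,0,0],[0,0,0,0]]
  ]
}}

```text
clock: 18.4
ee_pos: [0.4982, -0.2739, 0.0776]
ee_rot: [-1.892, 2.507, -0.002]
contact_force: [1.0, -0.3, -1.2]
width: 0.198
finger_force: 30.0
```

Run:
```python
from car import *
go(.496,-.274,.064)
```

```text
at [ 0.4982 -0.2739  0.0776] th 74.09 tool delta [0.0007 0.0021 0.0136]
```

Request:
{"name": "drive_tool", "arguments": {
  "series": [
    [[0.0005,0.002,0.007,0],[0,0,0.005,0],[0,0,0.0015,0],[0,0,0,0],[0,0,0,0]]
  ]
}}

```text
clock: 18.9
ee_pos: [0.4952, -0.2744, 0.0636]
ee_rot: [1.891, -2.509, 0.001]
contact_force: [-1.3, 1.0, 6.1]
width: 0.197
finger_force: 30.0
```

Request:
{"name": "drive_tool", "arguments": {
  "series": [
    [[0,0,0,0],[0,0,0,0],[0,0,0,0],[0,0,0,0]]
  ],
  "fingers": 0.036
}}

```text
clock: 19.3
ee_pos: [0.4954, -0.2743, 0.0628]
ee_rot: [-1.89, 2.509, -0.0]
contact_force: [-0.0, -0.2, 0.1]
width: 0.408
finger_force: 0.0
```

Request:
{"name": "drive_tool", "arguments": {
  "series": [
    [[0,0,-0.02,0],[0,0,-0.04,0],[0,0,-0.02,0],[0,0,0,0],[-0.0005,-0.041,0,0],[0,-0.0405,0,0],[0,0,0,0],[0,0,0,0]]
  ]
}}

```text
clock: 20.1
ee_pos: [0.5736, -0.2961, 0.1409]
ee_rot: [1.889, -2.508, -0.003]
contact_force: [-0.2, -1.3, 0.0]
width: 0.41
finger_force: 0.0
```

Run:
```python
from car import *
go(.5745,-.296,.094)
```

```text
at [ 0.5736 -0.2961  0.1409] th 73.97 tool delta [-0.0004 -0.0009  0.0469]
```

Lower, grip, turn another +90° (nest54 to the gap).

Request:
{"name": "drive_tool", "arguments": {
  "series": [
    [[0,-0.0005,0.03,0],[0,0,0.018,0],[0,0,0,0]]
  ]
}}

```text
clock: 20.4
ee_pos: [0.5713, -0.2955, 0.0917]
ee_rot: [1.888, -2.507, -0.008]
contact_force: [-0.6, 0.3, -0.8]
width: 0.413
finger_force: 0.0
```

Request:
{"name": "drive_tool", "arguments": {
  "series": [
    [[0,0,0,0],[0,0,0,0],[0,0,0,0],[0,0,0,0]]
  ],
  "fingers": 0.0
}}

```text
clock: 20.8
ee_pos: [0.5741, -0.2963, 0.0959]
ee_rot: [-1.89, 2.509, -0.001]
contact_force: [-3.6, 3.0, 6.2]
width: 0.159
finger_force: 30.0
```

Request:
{"name": "drive_tool", "arguments": {
  "series": [
    [[0,0,0,-5],[0,0,0,-8],[0,0,0,-8],[0,0,0,-8],[0,0,0,-8],[0,0,0,-8]]
  ]
}}

```text
clock: 21.4
ee_pos: [0.574, -0.2964, 0.0959]
ee_rot: [2.711, -1.587, 0.001]
contact_force: [-3.3, 1.3, 5.6]
width: 0.16
finger_force: 30.0
```

Request:
{"name": "drive_tool", "arguments": {
  "series": [
    [[0,0,0,-8],[0,0,0,-8],[0,0,0,-8],[0,0,0,-8],[0,0,0,-8],[0,0,0,-5],[0,0,0,0],[0,0,0,0]]
  ]
}}

```text
clock: 22.2
ee_pos: [0.5739, -0.2965, 0.0959]
ee_rot: [3.111, -0.437, 0.0]
contact_force: [-3.9, 1.4, 7.0]
width: 0.157
finger_force: 30.0
```

Request:
{"name": "drive_tool", "arguments": {
  "series": [
    [[0,0,0,0],[0,0,0,0],[0,0,0,0],[0,0,0,0]]
  ],
  "fingers": 0.04
}}

```text
clock: 22.6
ee_pos: [0.5743, -0.2963, 0.0947]
ee_rot: [-3.111, 0.437, -0.0]
contact_force: [0.8, -0.4, 0.7]
width: 0.429
finger_force: 0.0
```

Request:
{"name": "drive_tool", "arguments": {
  "series": [
    [[0,0,-0.03,0],[0,0,-0.045,0],[0,0,-0.045,0],[0,0,-0.045,0],[0,0,-0.045,0],[0,0,-0.045,0],[0,0,0,0],[0,0,0,0]]
  ]
}}

```text
clock: 23.4
ee_pos: [0.5746, -0.2963, 0.3511]
ee_rot: [-3.111, 0.437, -0.005]
contact_force: [0.4, 0.5, -0.9]
width: 0.459
finger_force: 0.0
```

```bash
cat >> car.py <<'E'
def plate(fn):
    c,m=brass('top',fn)
    m[:184]=0;m[258:]=0;m[:,:206]=0;m[:,296:]=0
    n,l,s,ce=cv2.connectedComponentsWithStats(m)
    for i in range(1,n):
        if 8<s[i,4]<5000: print(s[i].tolist(),ce[i].round(1),ray(c,*ce[i],.07)[:2].round(4),ray(c,*ce[i],.038)[:2].round(4))
E
python3 - <<'E'
from car import *
nests('w8')
go(.6,.0147,.06)
plate('t8')
E
```

```text
0.0668 [ 0.4984 -0.2739] r 0.0788 ang 163.7
0.0403 [ 0.5997 -0.215 ] r 0.085 ang 72.4
0.0599 [ 0.5945 -0.211 ] r 0.0874 ang 76.4
0.0504 [ 0.5532 -0.3772] r 0.0838 ang 255.6
0.0747 [ 0.653  -0.3182] r 0.0821 ang 344.3
at [ 0.5741 -0.2961  0.3494] th 163.99 tool delta [-0.0608 -0.3058  0.2896]
[257, 191, 19, 19, 89] [266.1 201. ] [0.5951 0.0136] [0.5989 0.0141]
[212, 197, 5, 5, 21] [214. 199.] [0.5988 0.1653] [0.6027 0.1698]
[263, 197, 6, 6, 29] [265.7 199.3] [0.5999 0.0147] [0.6037 0.0152]
[266, 215, 5, 5, 19] [267.8 217.2] [0.5482 0.0079] [0.5507 0.0081]
[242, 217, 6, 5, 25] [244.6 218.9] [0.5421 0.075 ] [0.5444 0.0771]
[212, 224, 6, 5, 26] [214.5 226. ] [0.5204 0.1614] [0.5221 0.1658]
[239, 241, 12, 13, 90] [244.2 246.9] [0.4619 0.0744] [0.462  0.0764]
[215, 243, 5, 6, 22] [217.3 245.6] [0.4644 0.1517] [0.4646 0.1558]
```

Request:
{"name": "drive_tool", "arguments": {
  "series": [
    [[0,0,0,8.57],[0,0,0,8.57],[0,0,0,8.57],[0,0,0,8.57],[0,0,0,8.57],[0,0,0,8.57],[0,0,0,8.57],[0,0,0,8.57],[0,0,0,8.57],[0,0,0,8.57]]
  ]
}}

```text
clock: 24.5
ee_pos: [0.5738, -0.2962, 0.3478]
ee_rot: [1.975, -2.441, -0.004]
contact_force: [0.3, -0.3, 0.6]
width: 0.455
finger_force: 0.0
```

Request:
{"name": "drive_tool", "arguments": {
  "series": [
    [[0,0,0,8.57],[0,0,0,8.57],[0,0,0,8.57],[0,0,0,8.57],[0,0,0,8.57],[0,0,0,8.57],[0,0,0,8.57],[0,0,0,8.57],[0,0,0,8.57],[0,0,0,8.57]]
  ]
}}

```text
clock: 25.5
ee_pos: [0.5738, -0.2962, 0.3478]
ee_rot: [-0.212, -3.131, -0.001]
contact_force: [-1.1, -0.1, -0.1]
width: 0.456
finger_force: 0.0
```

Request:
{"name": "drive_tool", "arguments": {
  "series": [
    [[0,0,0,8.57],[0.0061,0.0345,0.01,0],[0.0061,0.0345,0.02,0],[0.0061,0.0345,0.02,0],[0.0062,0.0345,0.02,0],[0.0062,0.0345,0.02,0],[0.0062,0.0345,0.02,0],[0.0061,0.0345,0.02,0],[0.0061,0.033,0.02,0],[0.0061,0.033,0.02,0]]
  ]
}}

```text
clock: 26.5
ee_pos: [0.6048, 0.0156, 0.1775]
ee_rot: [-0.436, -3.109, 0.002]
contact_force: [1.0, -0.3, 0.9]
width: 0.454
finger_force: 0.0
```

Request:
{"name": "drive_tool", "arguments": {
  "series": [
    [[0.006,0,0.04,0],[0,0,0.035,0],[0,0,0,0],[0,0,0,0],[0,0,0,0]]
  ]
}}

```text
clock: 27.0
ee_pos: [0.6012, 0.016, 0.1064]
ee_rot: [0.436, 3.109, 0.001]
contact_force: [0.6, -0.8, 0.6]
width: 0.457
finger_force: 0.0
```

Run:
```python
from car import *
go(.6,.0163,.06)
```

```text
at [0.6012 0.016  0.1064] th -15.97 tool delta [ 0.0013 -0.0001  0.0464]
```

Request:
{"name": "drive_tool", "arguments": {
  "series": [
    [[0.0012,0,0.03,0],[0,0,0.0164,0],[0,0,0,0],[0,0,0,0]]
  ]
}}

```text
clock: 27.4
ee_pos: [0.6, 0.0164, 0.0601]
ee_rot: [0.436, 3.109, 0.002]
contact_force: [0.2, 0.1, 0.8]
width: 0.456
finger_force: 0.0
```

Request:
{"name": "drive_tool", "arguments": {
  "series": [
    [[0,0,0,0],[0,0,0,0],[0,0,0,0],[0,0,0,0]]
  ],
  "fingers": 0.0
}}

```text
clock: 27.8
ee_pos: [0.599, 0.0164, 0.0588]
ee_rot: [0.437, 3.111, 0.0]
contact_force: [-1.3, 0.3, 3.1]
width: 0.198
finger_force: 30.0
```

Request:
{"name": "drive_tool", "arguments": {
  "series": [
    [[0,0,-0.02,0],[0,0,-0.04,0],[0,0,-0.04,0],[0,0,0,0],[0,0,0,0]]
  ]
}}

```text
clock: 28.3
ee_pos: [0.5986, 0.0166, 0.1586]
ee_rot: [0.437, 3.11, 0.002]
contact_force: [0.6, 1.0, -5.0]
width: 0.196
finger_force: 30.0
```

Request:
{"name": "drive_tool", "arguments": {
  "series": [
    [[0.0025,-0.0384,0,0],[0.0026,-0.0384,0,0],[0.0025,-0.0384,0,0],[0.0026,-0.0384,0,0],[0.0025,-0.0384,0,0],[0.0026,-0.0384,0,0],[0.0025,-0.0384,0,0],[0.0026,-0.0384,0,0],[0,0,0,0],[0,0,0,0]]
  ]
}}

```text
clock: 29.3
ee_pos: [0.493, -0.2738, 0.1563]
ee_rot: [-0.44, -3.107, -0.001]
contact_force: [0.1, 1.3, -4.4]
width: 0.195
finger_force: 30.0
```

Request:
{"name": "drive_tool", "arguments": {
  "series": [
    [[0,0,0.03,0],[0,0,0.03,0],[0,0,0,0],[0,0,0,0],[0,0,0,0]]
  ]
}}

```text
clock: 29.8
ee_pos: [0.4958, -0.2731, 0.0996]
ee_rot: [0.434, 3.11, -0.001]
contact_force: [-0.8, -0.6, -2.9]
width: 0.196
finger_force: 30.0
```

Run:
```python
from car import *
go(.4957,-.2735,.064)
c=snap('wrist','w9')
```

```text
at [ 0.4958 -0.2731  0.0996] th -15.91 tool delta [ 0.0001 -0.0004  0.0356]
```

View pics/w9.png

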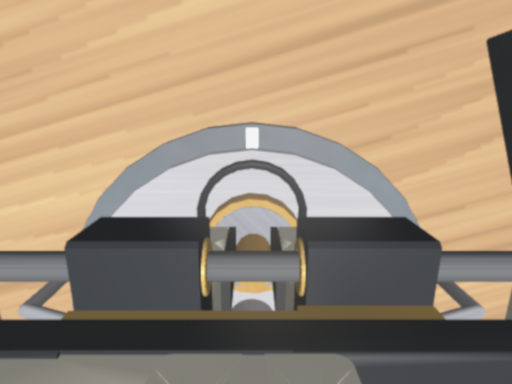

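Blank centred over nest (both at u≈252). Lower, release, then on to the hub.

Request:
{"name": "drive_tool", "arguments": {
  "series": [
    [[0,0,0.02,0],[0,0,0.01,0],[0,0,0.006,0],[0,0,0,0],[0,0,0,0]]
  ]
}}

```text
clock: 30.35
ee_pos: [0.4951, -0.2734, 0.0628]
ee_rot: [0.436, 3.11, -0.0]
contact_force: [0.6, -0.4, -3.8]
width: 0.198
finger_force: 30.0
```

Request:
{"name": "drive_tool", "arguments": {
  "series": [
    [[0,0,0,0],[0,0,0,0],[0,0,0,0],[0,0,0,0]]
  ],
  "fingers": 0.036
}}

```text
clock: 30.75
ee_pos: [0.495, -0.2734, 0.0627]
ee_rot: [0.436, 3.11, -0.0]
contact_force: [0.1, 0.1, 0.3]
width: 0.402
finger_force: 0.0
```

Request:
{"name": "drive_tool", "arguments": {
  "series": [
    [[0,0,-0.02,0],[0,0,-0.04,0],[0,0,-0.02,0],[0,0,0,0],[-0.041,0,0,0],[-0.041,0,0,0],[0,0,0,0],[0,0,0,0]]
  ]
}}

```text
clock: 31.55
ee_pos: [0.5735, -0.2958, 0.1407]
ee_rot: [-0.437, -3.109, -0.001]
contact_force: [-0.6, 0.3, -0.3]
width: 0.409
finger_force: 0.0
```

Run:
```python
from car import *
go(.5745,-.296,.094)
```

```text
at [ 0.5735 -0.2958  0.1407] th -15.99 tool delta [-0.0012  0.0001  0.0467]
```

Request:
{"name": "drive_tool", "arguments": {
  "series": [
    [[0,0,0.03,0],[0,0,0.018,0],[0,0,0,0]]
  ]
}}

```text
clock: 31.85
ee_pos: [0.5707, -0.2951, 0.0914]
ee_rot: [-0.437, -3.105, -0.002]
contact_force: [-0.3, 0.3, 0.3]
width: 0.411
finger_force: 0.0
```

Request:
{"name": "drive_tool", "arguments": {
  "series": [
    [[0,0,0,0],[0,0,0,0],[0,0,0,0],[0,0,0,0]]
  ],
  "fingers": 0.0
}}

```text
clock: 32.25
ee_pos: [0.5739, -0.2964, 0.0957]
ee_rot: [0.436, 3.11, -0.001]
contact_force: [-0.7, -2.4, 3.6]
width: 0.157
finger_force: 30.0
```

Request:
{"name": "drive_tool", "arguments": {
  "series": [
    [[0,0,0,-5],[0,0,0,-8],[0,0,0,-8],[0,0,0,-8],[0,0,0,-8],[0,0,0,-8]]
  ]
}}

```text
clock: 32.85
ee_pos: [0.5739, -0.2966, 0.0956]
ee_rot: [-0.796, 3.038, -0.002]
contact_force: [-0.4, -2.6, 3.2]
width: 0.159
finger_force: 30.0
```

Request:
{"name": "drive_tool", "arguments": {
  "series": [
    [[0,0,0,-8],[0,0,0,-8],[0,0,0,-8],[0,0,0,-8],[0,0,0,-8],[0,0,0,-5],[0,0,0,0],[0,0,0,0]]
  ]
}}

```text
clock: 33.65
ee_pos: [0.574, -0.2966, 0.0957]
ee_rot: [-1.888, 2.511, -0.003]
contact_force: [-0.7, -3.9, 6.3]
width: 0.157
finger_force: 30.0
```

Request:
{"name": "drive_tool", "arguments": {
  "series": [
    [[0,0,0,0],[0,0,0,0],[0,0,0,0],[0,0,0,0]]
  ],
  "fingers": 0.04
}}

```text
clock: 34.05
ee_pos: [0.5735, -0.2956, 0.0941]
ee_rot: [1.89, -2.509, -0.001]
contact_force: [-0.3, 0.1, -0.0]
width: 0.429
finger_force: 0.0
```

Request:
{"name": "drive_tool", "arguments": {
  "series": [
    [[0,0,-0.03,0],[0,0,-0.045,0],[0,0,-0.045,0],[0,0,-0.045,0],[0,0,-0.045,0],[0,0,-0.045,0],[0,0,0,0],[0,0,0,0]]
  ]
}}

```text
clock: 34.85
ee_pos: [0.5739, -0.2957, 0.3506]
ee_rot: [-1.89, 2.507, -0.003]
contact_force: [-0.1, -0.6, -0.8]
width: 0.456
finger_force: 0.0
```

Run:
```python
from car import *
nests('w10')
plate('t10')
go(.462,.0755,.06)
```

```text
0.0467 [ 0.4972 -0.274 ] r 0.0799 ang 164.0
0.0667 [ 0.5513 -0.3747] r 0.0819 ang 253.9
0.0619 [ 0.5514 -0.3769] r 0.084 ang 254.4
[212, 197, 5, 5, 21] [214. 199.] [0.5988 0.1653] [0.6027 0.1698]
[266, 215, 5, 5, 20] [268.  217.1] [0.5484 0.0075] [0.5509 0.0078]
[242, 217, 6, 5, 25] [244.6 218.9] [0.5421 0.075 ] [0.5444 0.0771]
[212, 224, 6, 5, 26] [214.5 226. ] [0.5204 0.1614] [0.5221 0.1658]
[239, 241, 12, 13, 91] [244.2 246.9] [0.462  0.0743] [0.4621 0.0763]
[215, 243, 5, 6, 22] [217.3 245.5] [0.4647 0.1517] [0.4649 0.1558]
at [ 0.5731 -0.2955  0.3481] th 74.02 tool delta [-0.3259  0.2084  0.2886]
```

Request:
{"name": "drive_tool", "arguments": {
  "series": [
    [[-0.0327,0.0209,0.01,0],[-0.0327,0.0209,0.015,0],[-0.0326,0.0209,0.02,0],[-0.0327,0.0209,0.02,0],[-0.0326,0.0209,0.02,0],[-0.0327,0.0209,0.02,0],[-0.0326,0.0209,0.02,0],[-0.0327,0.0209,0.02,0],[-0.0326,0.0209,0.02,0],[-0.0326,0.0209,0.02,0]]
  ]
}}

```text
clock: 35.95
ee_pos: [0.4609, 0.0764, 0.1626]
ee_rot: [1.89, -2.507, -0.0]
contact_force: [0.6, 1.2, -0.3]
width: 0.458
finger_force: 0.0
```

Request:
{"name": "drive_tool", "arguments": {
  "series": [
    [[0,0,0.03,0],[0,0,0.03,0],[0,0,0,0],[0,0,0,0],[0,0,0,0]]
  ]
}}

```text
clock: 36.45
ee_pos: [0.4632, 0.0756, 0.1054]
ee_rot: [-1.89, 2.508, -0.001]
contact_force: [0.1, -0.1, -0.2]
width: 0.456
finger_force: 0.0
```

Run:
```python
from car import *
go(.4622,.076,.06)
```

```text
at [0.4632 0.0756 0.1054] th 74.01 tool delta [-0.0001  0.0011  0.0454]
```

Request:
{"name": "drive_tool", "arguments": {
  "series": [
    [[0,0.001,0.03,0],[0,0,0.0154,0],[0,0,0,0],[0,0,0,0]]
  ]
}}

```text
clock: 36.85
ee_pos: [0.4623, 0.0759, 0.0601]
ee_rot: [-1.89, 2.508, -0.001]
contact_force: [0.1, 0.2, -0.1]
width: 0.457
finger_force: 0.0
```

Request:
{"name": "drive_tool", "arguments": {
  "series": [
    [[0,0,0,0],[0,0,0,0],[0,0,0,0],[0,0,0,0]]
  ],
  "fingers": 0.0
}}

```text
clock: 37.25
ee_pos: [0.4618, 0.076, 0.0595]
ee_rot: [-1.891, 2.508, -0.0]
contact_force: [-2.2, 1.2, 5.2]
width: 0.196
finger_force: 30.0
```

Request:
{"name": "drive_tool", "arguments": {
  "series": [
    [[0,0,-0.02,0],[0,0,-0.04,0],[0,0,-0.04,0],[0,0,0,0],[0,0,0,0]]
  ]
}}

```text
clock: 37.75
ee_pos: [0.4615, 0.0761, 0.1595]
ee_rot: [-1.89, 2.507, 0.001]
contact_force: [-1.7, 0.5, -2.7]
width: 0.197
finger_force: 30.0
```

Request:
{"name": "drive_tool", "arguments": {
  "series": [
    [[0.0363,-0.0143,0,0],[0.0363,-0.0143,0,0],[0.0363,-0.0143,0,0],[0.0363,-0.0143,0,0],[0.0363,-0.0143,0,0],[0.0363,-0.0143,0,0],[0.0363,-0.0143,0,0],[0.0363,-0.0143,0,0],[0.0363,-0.0143,0,0],[0,0,0,0]]
  ]
}}

```text
clock: 38.75
ee_pos: [0.4943, -0.277, 0.1563]
ee_rot: [1.885, -2.51, -0.004]
contact_force: [-0.1, -0.4, -2.8]
width: 0.202
finger_force: 30.0
```

Request:
{"name": "drive_tool", "arguments": {
  "series": [
    [[0,0,0.03,0],[0,0,0.03,0],[0,0,0,0],[0,0,0,0],[0,0,0,0]]
  ]
}}

```text
clock: 39.25
ee_pos: [0.4961, -0.2737, 0.0999]
ee_rot: [-1.892, 2.508, -0.002]
contact_force: [0.1, 0.1, -1.5]
width: 0.196
finger_force: 30.0
```

Run:
```python
from car import *
go(.4957,-.2737,.064)
c=snap('wrist','w11')
```

```text
at [ 0.4961 -0.2737  0.0999] th 74.07 tool delta [0.0001 0.0004 0.0359]
```

View pics/w11.png

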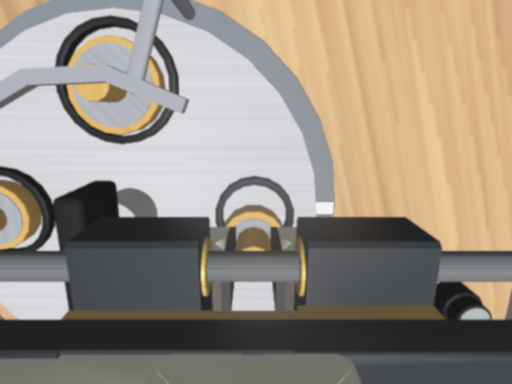

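Request:
{"name": "drive_tool", "arguments": {
  "series": [
    [[0,0,0.02,0],[0,0,0.01,0],[0,0,0.006,0],[0,0,0,0],[0,0,0,0]]
  ]
}}

```text
clock: 39.8
ee_pos: [0.4957, -0.2737, 0.0635]
ee_rot: [-1.891, 2.508, -0.001]
contact_force: [0.0, 0.5, -2.1]
width: 0.199
finger_force: 30.0
```

Request:
{"name": "drive_tool", "arguments": {
  "series": [
    [[0,0,0,0],[0,0,0,0],[0,0,0,0],[0,0,0,0]]
  ],
  "fingers": 0.036
}}

```text
clock: 40.2
ee_pos: [0.4955, -0.2737, 0.0632]
ee_rot: [-1.891, 2.508, -0.001]
contact_force: [-0.4, 0.7, -0.1]
width: 0.406
finger_force: 0.0
```

Request:
{"name": "drive_tool", "arguments": {
  "series": [
    [[0,0,-0.02,0],[0,0,-0.04,0],[0,0,-0.04,0],[0,0,-0.045,0],[-0.04,0.01,-0.03,0],[-0.04,0.01,0,0],[0,0,0,0],[0,0,0,0]]
  ]
}}

```text
clock: 41.0
ee_pos: [0.4982, -0.1912, 0.2378]
ee_rot: [-1.893, 2.506, -0.001]
contact_force: [-0.2, -1.5, -0.7]
width: 0.413
finger_force: 0.0
```

Run:
```python
from car import *
print(pose()[0]['ee_pos'],pose()[2])
c,m=brass('top','t12'); s=load('t12')
snap('side','s12')
t=cv2.imread('pics/t12.png'); i=cv2.imread('pics/s12.png')
cv2.imwrite('pics/v12.png',np.hstack([cv2.resize(t[165:270,320:425],(400,400),interpolation=cv2.INTER_CUBIC),cv2.resize(i[120:280,280:440],(400,400),interpolation=cv2.INTER_CUBIC)]))
# scraper in top image: grey blade mask & cork & rib
c=load('t12'); hsv=cv2.cvtColor(c['color'],cv2.COLOR_RGB2HSV); H,S,V=cv2.split(hsv)
for nm,k,z in(('rib',(S>120)&(V<200),.072),('blade',(S<50)&(V>60),.032)):
    k=k.astype(np.uint8); b=np.zeros_like(k); b[200:250,140:158]=k[200:250,140:158]
    n,l,st,ce=cv2.connectedComponentsWithStats(b)
    for j in range(1,n):
        if st[j,4]>25:
            r=cv2.minAreaRect(np.argwhere(l==j)[:,::-1].astype(np.float32)); print(nm,st[j].tolist(),ce[j].round(1),r[1:],ray(c,*ce[j],z)[:2].round(4))
```

```text
[ 0.4981598  -0.19118285  0.23780678] 74.1453026876904
rib [142, 215, 9, 21, 150] [145.6 225. ] ((20.09166717529297, 7.908422470092773), 85.91438293457031) [0.5201 0.3612]
blade [144, 206, 11, 40, 228] [149.9 225.8] ((38.81526184082031, 9.278079986572266), 86.633544921875) [0.5202 0.3605]
```

View pics/v12.png

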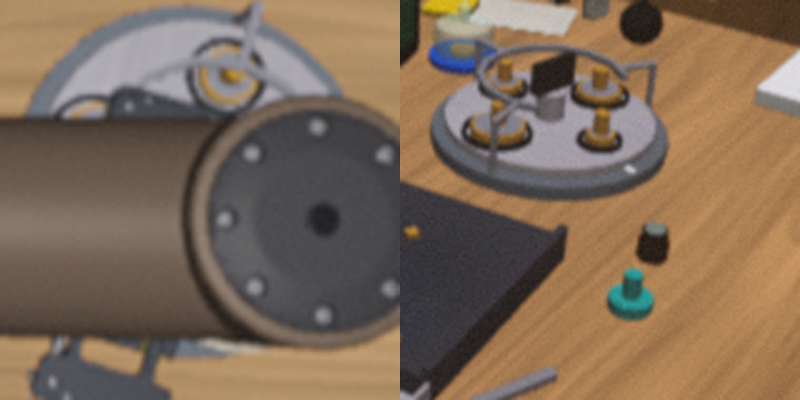

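Request:
{"name": "drive_tool", "arguments": {
  "series": [
    [[0,0,-0.03,8.57],[0,0,-0.02,8.57],[0,0,0,8.57],[0,0,0,8.57],[0,0,0,8.57],[0,0,0,8.57],[0,0,0,8.57],[0,0,0,8.57],[0,0,0,1.6],[0,0,0,0]]
  ]
}}

```text
clock: 42.1
ee_pos: [0.4979, -0.1928, 0.2869]
ee_rot: [0.108, -3.139, 0.0]
contact_force: [-0.7, -0.2, 0.2]
width: 0.414
finger_force: 0.0
```

Request:
{"name": "drive_tool", "arguments": {
  "series": [
    [[-0.0046,0.0422,0,0],[-0.0046,0.0422,0,0],[-0.0046,0.0422,0,0],[-0.0046,0.0422,0,0],[-0.0046,0.0422,0,0],[-0.0046,0.0422,0,0],[-0.0046,0.0422,0,0],[-0.0046,0.0422,0,0],[-0.0046,0.0422,0,0],[-0.0046,0.0422,0,0]]
  ]
}}

```text
clock: 43.1
ee_pos: [0.5155, 0.2336, 0.2874]
ee_rot: [-0.112, 3.14, -0.0]
contact_force: [0.8, -0.3, -0.2]
width: 0.411
finger_force: 0.0
```

Request:
{"name": "drive_tool", "arguments": {
  "series": [
    [[-0.0046,0.0422,0,0],[-0.0046,0.0422,0,0],[-0.0046,0.0422,0,0],[0,0,0,0],[0,0,0,0],[0,0,0,0]]
  ]
}}

```text
clock: 43.7
ee_pos: [0.5209, 0.3586, 0.2871]
ee_rot: [0.108, -3.139, 0.001]
contact_force: [-0.4, 0.1, 0.2]
width: 0.413
finger_force: 0.0
```

Run:
```python
from car import *
go(.52,.36,.05)
c=snap('wrist','w13'); hsv=cv2.cvtColor(c['color'],cv2.COLOR_RGB2HSV); H,S,V=cv2.split(hsv)
print(proj(c,[.52,.36,.072]))
i=cv2.imread('pics/w13.png'); plate('t13')
```

```text
at [0.5209 0.3586 0.2871] th 3.94 tool delta [0.0007 0.0016 0.2371]
[253.70187775 169.95575361]
[212, 197, 5, 5, 21] [214. 199.] [0.5988 0.1653] [0.6027 0.1698]
[266, 215, 5, 5, 20] [268.  217.1] [0.5484 0.0075] [0.5509 0.0078]
[242, 217, 6, 5, 25] [244.6 218.9] [0.5421 0.075 ] [0.5444 0.0771]
[212, 224, 6, 5, 26] [214.5 226. ] [0.5204 0.1614] [0.5221 0.1658]
[215, 243, 5, 6, 23] [217.2 245.6] [0.4645 0.152 ] [0.4647 0.1561]
```

View pics/w13.png

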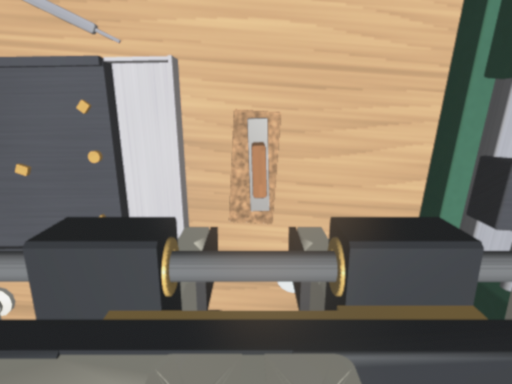

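Run:
```python
from car import *
c=load('w13'); hsv=cv2.cvtColor(c['color'],cv2.COLOR_RGB2HSV); H,S,V=[x.astype(int) for x in cv2.split(hsv)]
def box(k,z,nm,roi=(228,105,284,228)):
    b=np.zeros(k.shape,np.uint8); x0,y0,x1,y1=roi; b[y0:y1,x0:x1]=k[y0:y1,x0:x1]; b=cv2.morphologyEx(b,cv2.MORPH_CLOSE,np.ones((3,3)))
    n,l,st,ce=cv2.connectedComponentsWithStats(b); j=1+st[1:,4].argmax()
    pts=np.array([ray(c,u,v,z)[:2]*1000 for v,u in np.argwhere(l==j)],np.float32)
    hull=cv2.convexHull(pts); r=cv2.minAreaRect(hull); print(nm,st[j].tolist(),r); return hull
print(hsv[170,259],hsv[130,258],hsv[120,238],hsv[150,285],hsv[215,240])
box((S>120)&(V<165),.072,'rib')
box((S<60)&(V>70),.032,'blade')
# pad: darker cork vs wood: use local brightness
hull=box((V<190)&~((S<60)),.004,'pad')
ro=[(u,v) for u,v in((234,110),(281,112),(273,223),(230,222))]
q=np.array([ray(c,u,v,.004)[:2] for u,v in ro]); print(q.round(4).tolist(), q.mean(0)); 
e=q[0]-q[3]+q[1]-q[2]
print('pad ang',np.degrees(np.arctan2(-e[1],-e[0])),np.degrees(np.arctan2(*(q[1]-q[0])[::-1])))
# plate +y edge and trough outer
for nm,(a,b),z in(('plate edge',((106,63),(128,243)),.03),('trough outer',((176,60),(184,200)),.034)):
    p=ray(c,*a,z);r=ray(c,*b,z); print(nm,p[:2],r[:2],np.degrees(np.arctan2(r[1]-p[1],r[0]-p[0])))
```

```text
[ 13 123 182] [ 30   4 199] [ 15 101 176] [ 16  98 209] [ 15 101 166]Traceback (most recent call last):
  File "<stdin>", line 9, in <module>
  File "<stdin>", line 5, in box
ValueError: attempt to get argmax of an empty sequence
```

Run:
```python
from car import *
c=load('w13'); hsv=cv2.cvtColor(c['color'],cv2.COLOR_RGB2HSV); H,S,V=[x.astype(int) for x in cv2.split(hsv)]
k=((S<60)&(V>70)).astype(np.uint8); b=np.zeros_like(k); b[112:216,240:276]=k[112:216,240:276]
n,l,st,ce=cv2.connectedComponentsWithStats(b); m=np.zeros_like(b)
for j in range(1,n):
    if st[j,4]>20: print(st[j].tolist()); m|=(l==j).astype(np.uint8)
pts=np.array([ray(c,u,v,.032)[:2]*1000 for v,u in np.argwhere(m)],np.float32); r=cv2.minAreaRect(pts); print('blade',r)
for row in(150,160,170,180,190): print(row,[ (H[row,u],S[row,u],V[row,u]) for u in range(244,276,3)])
ro=[(234,110),(281,112),(273,223),(230,222)]
q=np.array([ray(c,u,v,.004)[:2] for u,v in ro]); print(q.round(4).tolist(), q.mean(0))
e=q[2]-q[1]+q[3]-q[0]; f=q[1]-q[0]+q[2]-q[3]; print('pad ang',np.degrees(np.arctan2(e[1],e[0])),np.degrees(np.arctan2(f[1],f[0]))-90,np.linalg.norm(e)/2,np.linalg.norm(f)/2)
for nm,(a,bb),z in(('plate edge',((106,63),(128,243)),.03),('trough outer',((176,60),(184,200)),.034)):
    p=ray(c,*a,z);r=ray(c,*bb,z); print(nm,p[:2],r[:2],np.degrees(np.arctan2(r[1]-p[1],r[0]-p[0])))
```

```text
[247, 118, 23, 93, 1095]
blade ((521.6595458984375, 365.9081726074219), (114.66779327392578, 24.374732971191406), 5.890674591064453)
150 [(np.int64(15), np.int64(101), np.int64(186)), (np.int64(14), np.int64(94), np.int64(187)), (np.int64(15), np.int64(14), np.int64(184)), (np.int64(12), np.int64(120), np.int64(181)), (np.int64(12), np.int64(123), np.int64(185)), (np.int64(13), np.int64(122), np.int64(182)), (np.int64(13), np.int64(123), np.int64(179)), (np.int64(13), np.int64(76), np.int64(168)), (np.int64(14), np.int64(65), np.int64(196)), (np.int64(15), np.int64(103), np.int64(191)), (np.int64(15), np.int64(103), np.int64(191))]
160 [(np.int64(14), np.int64(102), np.int64(192)), (np.int64(15), np.int64(97), np.int64(168)), (np.int64(15), np.int64(11), np.int64(183)), (np.int64(13), np.int64(118), np.int64(181)), (np.int64(13), np.int64(123), np.int64(185)), (np.int64(12), np.int64(123), np.int64(183)), (np.int64(13), np.int64(123), np.int64(185)), (np.int64(12), np.int64(91), np.int64(177)), (np.int64(13), np.int64(51), np.int64(180)), (np.int64(15), np.int64(101), np.int64(186)),
[... 1210 characters left out ...]
.int64(12), np.int64(91), np.int64(171)), (np.int64(12), np.int64(123), np.int64(184)), (np.int64(13), np.int64(125), np.int64(190)), (np.int64(12), np.int64(125), np.int64(192)), (np.int64(13), np.int64(115), np.int64(186)), (np.int64(15), np.int64(37), np.int64(178)), (np.int64(14), np.int64(102), np.int64(182)), (np.int64(15), np.int64(102), np.int64(192))]
[[0.4579, 0.3311], [0.4563, 0.3903], [0.6045, 0.3926], [0.607, 0.3336]] [0.53142552 0.36189617]
pad ang 0.9330320970458847 2.0162875118454906 0.14865934126688446 0.05914650546260774
plate edge [0.41571132 0.1839759 ] [0.63587845 0.20288845] 4.909706474923596
trough outer [0.40752737 0.26454161] [0.57106251 0.2760431 ] 4.023010269572546
```

Request:
{"name": "drive_tool", "arguments": {
  "series": [
    [[0,0,0,-2],[-0.0015,0.0072,0.03,0],[0,0,0.04,0],[0,0,0.04,0],[0,0,0.04,0],[0,0,0.03,0],[0,0,0,0],[0,0,0,0],[0,0,0,0]]
  ]
}}

```text
clock: 44.7
ee_pos: [0.5227, 0.3673, 0.1099]
ee_rot: [-0.161, 3.135, 0.004]
contact_force: [-0.8, 0.3, 0.5]
width: 0.411
finger_force: 0.0
```

Run:
```python
from car import *
go(.5217,.3659,.052)
```

```text
at [0.5227 0.3673 0.1099] th 5.87 tool delta [ 0.0014 -0.0014  0.0579]
```

Request:
{"name": "drive_tool", "arguments": {
  "series": [
    [[0,-0.001,0.03,0],[0,0,0.0275,0],[0,0,0,0],[0,0,0,0]]
  ]
}}

```text
clock: 45.1
ee_pos: [0.5224, 0.3662, 0.0516]
ee_rot: [-0.161, 3.136, 0.001]
contact_force: [0.6, 0.3, -0.2]
width: 0.415
finger_force: 0.0
```

Request:
{"name": "drive_tool", "arguments": {
  "series": [
    [[0,0,0,0],[0,0,0,0],[0,0,0,0],[0,0,0,0]]
  ],
  "fingers": 0.0
}}

```text
clock: 45.5
ee_pos: [0.522, 0.3661, 0.051]
ee_rot: [-0.161, 3.136, 0.002]
contact_force: [-2.2, -0.7, 5.4]
width: 0.178
finger_force: 30.0
```

Request:
{"name": "drive_tool", "arguments": {
  "series": [
    [[0,0,-0.02,0],[0,0,-0.04,0],[0,0,-0.04,0],[0,0,0,0],[0,0,0,0]]
  ]
}}

```text
clock: 46.0
ee_pos: [0.5217, 0.366, 0.151]
ee_rot: [-0.16, 3.136, 0.003]
contact_force: [-0.5, -1.0, -2.5]
width: 0.179
finger_force: 30.0
```

Request:
{"name": "drive_tool", "arguments": {
  "series": [
    [[0,0,0,1.3],[0.0006,-0.0447,0,0],[0.0006,-0.0447,0,0],[0.0006,-0.0447,0,0],[0.0006,-0.0447,0,0],[0.0005,-0.0447,0,0],[0.0005,-0.0447,0,0],[0.0005,-0.0447,0,0],[0.0005,-0.0447,0,0],[0,-0.0447,0,0]]
  ]
}}

```text
clock: 47.0
ee_pos: [0.5482, -0.0376, 0.1485]
ee_rot: [0.123, -3.137, 0.001]
contact_force: [0.9, 0.3, -1.3]
width: 0.178
finger_force: 30.0
```

Request:
{"name": "drive_tool", "arguments": {
  "series": [
    [[0,0,0.03,0],[0,0,0.02,0],[0,0,0,0],[0,0,0,0],[0,0,0,0]]
  ]
}}

```text
clock: 47.5
ee_pos: [0.5498, -0.0353, 0.1005]
ee_rot: [-0.126, 3.138, -0.0]
contact_force: [-0.7, 0.3, -1.4]
width: 0.181
finger_force: 30.0
```

Run:
```python
from car import *
go(.5496,-.035,.0775); plate('t14')
c=snap('wrist','w14')
```

```text
at [ 0.5498 -0.0353  0.1005] th 4.6 tool delta [0.0002 0.0004 0.023 ]
```

View pics/w14.png

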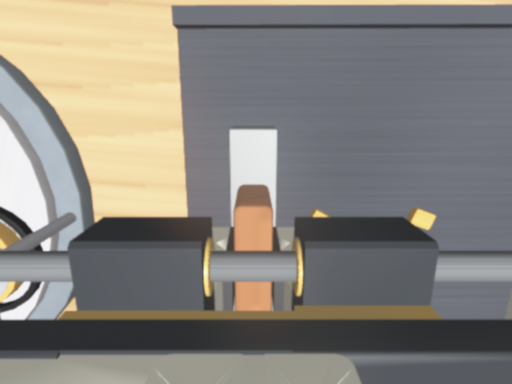

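Request:
{"name": "drive_tool", "arguments": {
  "series": [
    [[0,0,0.015,0],[0,0,0.0075,0],[0,0,0,0],[0,0,0,0],[0,0,0,0]]
  ]
}}

```text
clock: 48.1
ee_pos: [0.5494, -0.0356, 0.0778]
ee_rot: [-0.125, 3.139, 0.0]
contact_force: [-0.5, -0.6, -0.7]
width: 0.18
finger_force: 30.0
```

Request:
{"name": "drive_tool", "arguments": {
  "series": [
    [[0,0.01,0,0],[0,0.02,0,0],[0,0.02,0,0],[0,0.02,0,0],[0,0.02,0,0],[0,0.02,0,0],[0,0.02,0,0],[0,0.02,0,0],[0,0.02,0,0],[0,0.02,0,0]]
  ]
}}

```text
clock: 49.1
ee_pos: [0.5339, 0.155, 0.0776]
ee_rot: [-0.125, 3.139, 0.0]
contact_force: [0.5, -0.4, -0.6]
width: 0.18
finger_force: 30.0
```

Request:
{"name": "drive_tool", "arguments": {
  "series": [
    [[0,0.01,0,0],[0,0.01,0,0],[0,0.01,0,0],[0,0.01,0,0],[0,0,0,0],[0,0,0,0]]
  ]
}}

```text
clock: 49.7
ee_pos: [0.5308, 0.1935, 0.0773]
ee_rot: [0.125, -3.139, 0.0]
contact_force: [0.7, -1.1, -0.3]
width: 0.185
finger_force: 30.0
```

Run:
```python
from car import *
go(.532,.196,.078)
c=snap('wrist','w15')
```

```text
at [0.5308 0.1935 0.0773] th 4.57 tool delta [-0.0014  0.0024 -0.0007]
```

View pics/w15.png

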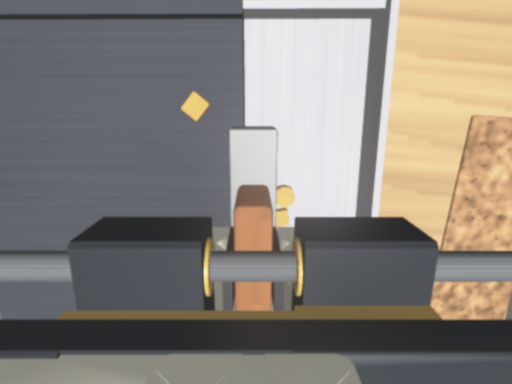

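Request:
{"name": "drive_tool", "arguments": {
  "series": [
    [[0,0,-0.03,0],[0.0208,-0.0452,0,0],[0.0208,-0.0453,0,0],[0,0,0,0],[0,0,0,0],[0,0,0.015,0],[0,0,0.015,0],[0,0,0,0],[0,0,0,0]]
  ]
}}

```text
clock: 50.65
ee_pos: [0.497, 0.1004, 0.0772]
ee_rot: [0.126, -3.139, 0.001]
contact_force: [0.5, 0.0, -1.4]
width: 0.182
finger_force: 30.0
```

Run:
```python
from car import *
go(.4966,.1,.0778)
c=snap('wrist','w16'); i=c['color']
snap('side','s16')
s=cv2.imread('pics/s16.png'); cv2.imwrite('pics/v16.png',np.hstack([cv2.resize(cv2.imread('pics/w16.png'),(400,300)),cv2.resize(s[180:300,180:340],(400,300),interpolation=cv2.INTER_CUBIC)]))
```

```text
at [0.497  0.1004 0.0772] th 4.59 tool delta [ 0.0004 -0.0004 -0.0006]
```

View pics/v16.png

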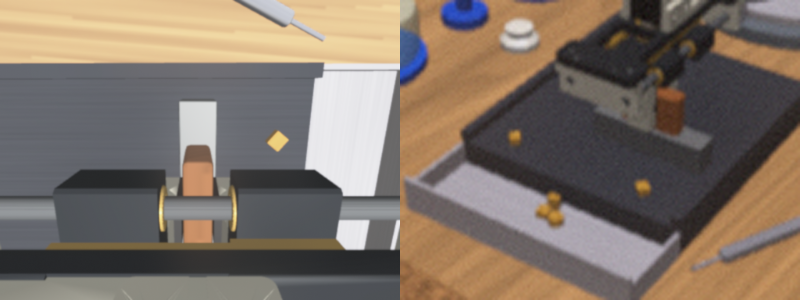

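Request:
{"name": "drive_tool", "arguments": {
  "series": [
    [[0,0.01,0,0],[0,0.015,0,0],[0,0.015,0,0],[0,0.015,0,0],[0,0.012,0,0],[0,0.01,0,0],[0,0.01,0,0],[0,0.007,0,0],[0,0,0,0],[0,0,0,0]]
  ]
}}

```text
clock: 51.75
ee_pos: [0.4891, 0.1936, 0.0773]
ee_rot: [0.125, -3.139, 0.0]
contact_force: [0.4, -0.9, -0.5]
width: 0.18
finger_force: 30.0
```

Run:
```python
from car import *
y=.115; x=(.585-.0802*y)/.9968; print(x)
d=go(x,y,.1078)
c,m=brass('side','s17')
m[:170]=0;m[310:]=0;m[:,:190]=0;m[:,345:]=0
n,l,s,ce=cv2.connectedComponentsWithStats(m)
for i in range(1,n):
    if s[i,4]>6: print(s[i].tolist(),ce[i].round(1),ray(c,*ce[i],.034)[:2].round(4),ray(c,*ce[i],.008)[:2].round(4))
```

```text
0.5776254012841091
at [0.4891 0.1936 0.0773] th 4.57 tool delta [-0.082  -0.0854 -0.0305]
[190, 170, 54, 77, 2142] [209.9 203.1] [0.7297 0.0956] [0.7596 0.0662]
[279, 170, 66, 43, 728] [310.6 194. ] [ 0.5517 -0.1043] [ 0.5748 -0.1412]
[308, 170, 9, 7, 31] [311.7 173.4] [ 0.613  -0.2018] [ 0.6385 -0.2426]
[319, 170, 12, 8, 49] [324.5 174.3] [ 0.5811 -0.2197] [ 0.6053 -0.2611]
[249, 207, 4, 3, 8] [250.5 208.1] [0.6322 0.049 ] [0.6584 0.0179]
[237, 212, 9, 7, 32] [241.  215.2] [0.6298 0.0889] [0.6559 0.0594]
[269, 216, 6, 5, 14] [272.1 217.7] [0.5628 0.0497] [0.5863 0.0186]
[190, 224, 155, 86, 5120] [279.9 286.3] [0.3983 0.238 ] [0.4155 0.2142]
[255, 228, 5, 7, 20] [257.4 230. ] [0.5581 0.1131] [0.5814 0.0844]
[259, 235, 12, 20, 151] [264.3 243.9] [0.5115 0.1456] [0.533  0.1182]
[234, 256, 11, 15, 96] [240.3 263.3] [0.5089 0.2324] [0.5303 0.2083]
[267, 269, 6, 8, 35] [269.3 272.3] [0.4417 0.2169] [0.4606 0.1923]
```

Run:
```python
from car import *
for f in ('s16','s17'):
    c=load(f); print(proj(c,[.6027,.1698,.038]),proj(c,[.4647,.156,.038]),proj(c,[.457,.205,.008]))
    u,v=proj(c,[.6027,.1698,.038]).astype(int); hsv=cv2.cvtColor(c['color'],cv2.COLOR_RGB2HSV)
    m=cv2.inRange(hsv,(8,70,70),(35,255,255))[v-12:v+13,u-14:u+15]; print(m.sum()//255, np.argwhere(m).mean(0)[::-1]+[u-14,v-12] if m.any() else '')
    print([hsv[v+k,u].tolist() for k in(-2,0,2)])
```

```text
[227.2064632 232.7606584] [278.01024603 252.56598647] [267.01284438 275.96043583]
58 [221.22413793 229.27586207]
[[150, 16, 65], [15, 132, 131], [18, 170, 174]]
[227.2064632 232.7606584] [278.01024603 252.56598647] [267.01284438 275.96043583]
14 [213.85714286 221.85714286]
[[14, 58, 48], [17, 37, 96], [15, 39, 119]]
```

Request:
{"name": "drive_tool", "arguments": {
  "series": [
    [[0,0,-0.04,0],[0,0,-0.045,0],[0,0,-0.045,0],[0,0,-0.04,0],[-0.032,-0.029,0,0],[-0.032,-0.029,0,0],[-0.032,-0.029,0,0],[-0.032,-0.03,0,0],[-0.032,-0.03,0,0],[0,0,0,0]]
  ]
}}

```text
clock: 52.8
ee_pos: [0.663, 0.0558, 0.2456]
ee_rot: [0.118, -3.138, 0.002]
contact_force: [-0.9, 0.3, -1.3]
width: 0.182
finger_force: 30.0
```

```bash
cat >> car.py <<'E'
def look(name,fn):
    c,m=brass(name,fn); n,l,s,ce=cv2.connectedComponentsWithStats(m)
    for i in range(1,n):
        p=ray(c,*ce[i],.036)
        if s[i,4]>6 and s[i,4]<400 and .40<p[0]<.67 and -.09<p[1]<.29: print(name,s[i].tolist(),ce[i].round(1),'plate',p[:2].round(4),'trough',ray(c,*ce[i],.008)[:2].round(4))
E
python3 - <<'E'
from car import *
print(pose()[0]['ee_pos'])
look('wrist','w18'); look('top','t18'); look('side','s18')
E
```

```text
[0.66298385 0.05583041 0.24562981]
wrist [123, 13, 2, 6, 9] [123.4  15.7] plate [ 0.5184 -0.081 ] trough [ 0.5123 -0.0915]
wrist [403, 39, 15, 14, 147] [410.1  45.8] plate [0.5244 0.2026] trough [0.5187 0.2145]
wrist [392, 54, 20, 13, 194] [401.6  60.1] plate [0.5382 0.1966] trough [0.5336 0.2081]
wrist [473, 77, 11, 4, 24] [478.2  78.7] plate [0.5498 0.2777] trough [0.5462 0.2956]
wrist [120, 105, 6, 3, 11] [123.1 105.7] plate [ 0.6035 -0.0834] trough [ 0.6041 -0.0941]
wrist [359, 118, 15, 15, 145] [366.1 125.2] plate [0.6044 0.1715] trough [0.605 0.181]
wrist [166, 171, 63, 5, 157] [202.6 172.2] plate [0.6675 0.0015] trough [ 0.6731 -0.0024]
top [212, 197, 5, 5, 21] [214. 199.] plate [0.6029 0.1701] trough [0.6063 0.174 ]
top [199, 222, 8, 8, 32] [201.9 224.8] plate [0.5253 0.2038] trough [0.5268 0.2085]
side [223, 232, 6, 6, 30] [225.5 234.4] plate [0.6034 0.1751] trough [0.6304 0.1467]
side [234, 257, 11, 14, 92] [240.2 263.6] plate [0.5068 0.235 ] trough [0.5299 0.2091]
side [267, 270, 6, 7, 32] [269.3 272.6] plate [0.4397 0.2195] trough [0.46  0.193]
```

Request:
{"name": "drive_tool", "arguments": {
  "series": [
    [[0.04,0.033,0,0],[0.0402,0.0329,0,0],[0,0,0.04,0],[0,0,0.045,0],[0,0,0.045,0],[0,0,0.02,0],[0,0,0,0],[0,0,0,0],[0,0,0,0]]
  ]
}}

```text
clock: 53.85
ee_pos: [0.5793, 0.1179, 0.0996]
ee_rot: [-0.126, 3.136, 0.002]
contact_force: [0.2, -0.3, -1.7]
width: 0.185
finger_force: 30.0
```

Run:
```python
from car import *
go(.5776,.115,.0775)
```

```text
at [0.5793 0.1179 0.0996] th 4.61 tool delta [ 0.002  -0.0028  0.022 ]
```

Request:
{"name": "drive_tool", "arguments": {
  "series": [
    [[0.001,-0.0028,0.012,0],[0,0,0.01,0],[0,0,0,0],[0,0,0,0]]
  ]
}}

```text
clock: 54.25
ee_pos: [0.5775, 0.114, 0.075]
ee_rot: [0.125, -3.139, 0.0]
contact_force: [0.1, 0.6, -0.4]
width: 0.183
finger_force: 30.0
```

Request:
{"name": "drive_tool", "arguments": {
  "series": [
    [[0,0.01,0,0],[0,0.015,0,0],[0,0.015,0,0],[0,0.012,0,0],[0,0.01,0,0],[0,0.01,0,0],[0,0.008,0,0],[0,0.005,0,0],[0,0,0,0],[0,0,0,0]]
  ]
}}

```text
clock: 55.25
ee_pos: [0.5707, 0.1987, 0.0753]
ee_rot: [0.125, -3.139, 0.0]
contact_force: [-0.4, 0.3, -1.7]
width: 0.178
finger_force: 30.0
```

Request:
{"name": "drive_tool", "arguments": {
  "series": [
    [[0,0,-0.04,0],[0,0,-0.045,0],[0,0,0,0],[0,0.04,0,0],[0,0.04,0,0],[0,0.04,0,0],[0.01,0.04,0,0],[0.01,0,0,0],[0,0,0,0],[0,0,0,0]]
  ]
}}

```text
clock: 56.25
ee_pos: [0.5382, 0.3561, 0.1604]
ee_rot: [0.125, -3.139, 0.0]
contact_force: [1.1, -0.1, -0.8]
width: 0.184
finger_force: 30.0
```

Run:
```python
from car import *
go(.5314,.3619,.0515)
look('top','t19'); look('side','s19'); look('wrist','w19')
```

```text
at [0.5382 0.3561 0.1604] th 4.56 tool delta [0.0063 0.0064 0.1089]
top [204, 197, 3, 3, 9] [205. 198.] plate [0.6056 0.1972] trough [0.609  0.2018]
top [199, 222, 8, 8, 34] [202.  224.7] plate [0.5256 0.2035] trough [0.5272 0.2083]
side [213, 246, 6, 6, 29] [215.6 248.2] plate [0.5853 0.2282] trough [0.6116 0.202 ]
side [235, 256, 10, 15, 95] [240.3 263.3] plate [0.5071 0.2342] trough [0.5302 0.2083]
side [267, 269, 6, 8, 35] [269.4 272.4] plate [0.4398 0.2191] trough [0.4601 0.1925]
wrist [25, 0, 104, 5, 328] [75.3  1.1] plate [0.4065 0.2159] trough [0.3997 0.2018]
wrist [61, 68, 15, 15, 190] [67.8 75.5] plate [0.4587 0.2071] trough [0.4574 0.1921]
wrist [88, 143, 18, 15, 215] [ 96.2 149.6] plate [0.5144 0.2265] trough [0.5189 0.2135]
wrist [70, 160, 34, 13, 355] [ 86.1 165.8] plate [0.5284 0.2176] trough [0.5344 0.2037]
```

Request:
{"name": "drive_tool", "arguments": {
  "series": [
    [[0,0,0,3.2],[0.0067,0.006,0.02,0],[0,0,0.035,0],[0,0,0.03,0],[0,0,0.015,0],[0,0,0,0],[0,0,0,0],[0,0,0,0]]
  ]
}}

```text
clock: 57.2
ee_pos: [0.5322, 0.363, 0.0618]
ee_rot: [-0.037, 3.14, 0.002]
contact_force: [-0.8, 0.8, -0.6]
width: 0.178
finger_force: 30.0
```

Run:
```python
from car import *
go(.5314,.3619,.0515)
```

```text
at [0.5322 0.363  0.0618] th 1.35 tool delta [ 0.0009 -0.0011  0.0103]
```

Request:
{"name": "drive_tool", "arguments": {
  "series": [
    [[0.0009,-0.001,0.007,0],[0,0,0.0025,0],[0,0,0,0],[0,0,0,0]]
  ]
}}

```text
clock: 57.6
ee_pos: [0.5304, 0.3617, 0.051]
ee_rot: [-0.038, 3.141, 0.0]
contact_force: [0.1, 0.6, -1.4]
width: 0.182
finger_force: 30.0
```

Request:
{"name": "drive_tool", "arguments": {
  "series": [
    [[0,0,0.0012,0],[0,0,0,0],[0,0,0,0]]
  ]
}}

```text
clock: 57.9
ee_pos: [0.5304, 0.3617, 0.0497]
ee_rot: [0.037, -3.141, 0.0]
contact_force: [-0.3, -0.1, -1.1]
width: 0.181
finger_force: 30.0
```

Request:
{"name": "drive_tool", "arguments": {
  "series": [
    [[0,0,0.001,0],[0,0,0,0],[0,0,0,0]]
  ]
}}

```text
clock: 58.2
ee_pos: [0.5305, 0.3618, 0.0489]
ee_rot: [-0.038, 3.141, 0.0]
contact_force: [-1.3, 0.0, 0.5]
width: 0.18
finger_force: 30.0
```

Request:
{"name": "drive_tool", "arguments": {
  "series": [
    [[0,0,0.001,0],[0,0,0,0],[0,0,0,0]]
  ]
}}

```text
clock: 58.5
ee_pos: [0.5304, 0.3618, 0.0488]
ee_rot: [-0.038, 3.141, 0.001]
contact_force: [-4.2, -1.1, 8.9]
width: 0.177
finger_force: 30.0
```

Contact made. Release slowly and rise.

Request:
{"name": "drive_tool", "arguments": {
  "series": [
    [[0,0,0,0],[0,0,0,0],[0,0,0,0],[0,0,0,0]]
  ],
  "fingers": 0.04
}}

```text
clock: 58.9
ee_pos: [0.5304, 0.3616, 0.0474]
ee_rot: [0.037, -3.141, 0.0]
contact_force: [-0.4, 0.1, 0.6]
width: 0.439
finger_force: 0.0
```

Request:
{"name": "drive_tool", "arguments": {
  "series": [
    [[0,0,-0.01,0],[0,0,-0.03,0],[0,0,-0.04,0],[0,0,-0.045,0],[0,0,-0.045,0],[0,0,-0.045,0],[0,0,-0.03,0],[0,0,0,0],[0,0,0,0]]
  ]
}}

```text
clock: 59.8
ee_pos: [0.5303, 0.3617, 0.294]
ee_rot: [-0.037, 3.14, 0.003]
contact_force: [-0.4, 0.5, -0.8]
width: 0.459
finger_force: 0.0
```

Run:
```python
from car import *
print(pose()[0]['ee_pos'])
c=snap('wrist','w20'); hsv=cv2.cvtColor(c['color'],cv2.COLOR_RGB2HSV); H,S,V=[x.astype(int) for x in cv2.split(hsv)]
u,v=proj(c,[.5314,.3619,.032]).astype(int); print(u,v)
k=((S<60)&(V>70)).astype(np.uint8); b=np.zeros_like(k); b[v-60:v+60,u-22:u+22]=k[v-60:v+60,u-22:u+22]
n,l,st,ce=cv2.connectedComponentsWithStats(b); m=np.zeros_like(b)
for j in range(1,n):
    if st[j,4]>20: print(st[j].tolist()); m|=(l==j).astype(np.uint8)
pts=np.array([ray(c,x,y,.032)[:2]*1000 for y,x in np.argwhere(m)],np.float32); print('blade',cv2.minAreaRect(pts))
look('top','t20'); look('side','s20')
# carousel blanks, top view brass
c,m=brass('top','t20b'); n,l,s,ce=cv2.connectedComponentsWithStats(m)
for i in range(1,n):
    p=ray(c,*ce[i],.06)
    if s[i,4]>6 and np.hypot(p[0]-.574,p[1]+.296)<.12: print(s[i].tolist(),p[:2].round(4))
```

```text
[0.53032799 0.36169381 0.29397394]
252 164
[243, 116, 20, 92, 1070]
blade ((529.9793090820312, 362.4749755859375), (114.18829345703125, 24.465452194213867), 1.3217741250991821)
top [204, 197, 3, 3, 9] [205. 198.] plate [0.6056 0.1972] trough [0.609  0.2018]
top [199, 222, 8, 8, 34] [201.9 224.8] plate [0.5251 0.2037] trough [0.5267 0.2084]
side [213, 246, 6, 6, 30] [215.5 248.2] plate [0.5853 0.2284] trough [0.6117 0.2022]
side [235, 256, 10, 15, 92] [240.2 263.5] plate [0.5069 0.2347] trough [0.5299 0.2088]
side [267, 270, 6, 7, 32] [269.3 272.6] plate [0.4397 0.2195] trough [0.46  0.193]
[372, 183, 11, 9, 23] [ 0.6382 -0.3045]
[378, 183, 7, 4, 19] [ 0.6494 -0.3199]
[384, 186, 4, 5, 9] [ 0.6398 -0.3351]
[336, 194, 5, 15, 18] [ 0.5961 -0.1923]
[352, 194, 6, 18, 37] [ 0.5943 -0.2454]
[344, 200, 3, 4, 8] [ 0.5979 -0.2151]
[389, 211, 9, 17, 48] [ 0.5468 -0.3492]
[397, 216, 6, 6, 26] [ 0.5509 -0.3725]
[359, 233, 6, 10, 17] [ 0.4931 -0.2609]
[363, 233, 9, 10, 57] [ 0.4949 -0.28  ]
```

```bash
python3 -c "
from rig import env; print(env.finish_job())"
```

```text
the job is handed in; nothing more can be done
None
```

The job is handed in at about 60 s on the robot clock: all four blanks are in their own nests, all five off-cuts are in the trough, and the scraper stands within about 2 mm of the middle of its pad. I viewed 16 pictures, two over the limit of 14.

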